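# Make the wood-marking station ready

## Robot

A 6-joint arm with a two-finger parallel gripper is mounted at the origin on the work surface. World frame = base frame: x ahead of the robot, y to its left, z up, the work surface at z = 0. Lengths are in m, angles in degrees, forces in N, time in s.
With the tool pointing down it reaches from about 0.4 to 0.825 m from the base axis. Payload 7 kg.
Tool frame: the origin (TCP) lies at the centre of the arm's flange, where the gripper is bolted on; the fingertips stand 178 mm ahead of it and the grasp point (between the pads) lies 159 mm ahead of it; z points along the fingers, y is the line along which they close (so a half turn about z gives the same grasp; the last joint's range is limited). The gripper opens to 88 mm and grips with 3 to 60 N. Pads are 19 mm wide; open, the fingers measure 130 mm over their backs; the gripper's body (78 mm by 193 mm) begins 47 mm behind the grasp point.
Start: joints at [-50.357, 20.546, 0.682, 0, -70.136, -16.507], TCP at [0.265, -0.621, 0.405] pointing down, gripper open.
Joint ranges: [-176.03, 176.03], [-82.01, 121.73], [-58.28, 71.71], [-173.87, 95.51], [-174.79, -0.11], [-173.66, 173.66]. Speed limits (degrees/s): [136.94, 136.94, 172.46, 180, 180, 180].

## Interface

Orientations are given as [roll, pitch, yaw] about the fixed x, y, z axes, in that order (R = Rz(yaw) Ry(pitch) Rx(roll)).
In Python, from plant import telemetry, snapshot, workorder, nets gives the robot as it stands.
- The arm moves only by the shell command python3 -m creep 'ROWS'. ROWS is JSON, a list that holds one entry, the list of rows, each a list of 5 numbers: the shift along the tool's x, y, z normalised to -1 to 1, where 1 is 0.2 m, then the turn about the tool's z normalised to -1 to 1, where 1 is pi/2 rad, then the opening, from 0 (shut) to 1 (fully open). In form: [[[x, y, z, spin, hand], ...]]. A call has 1 to 8 rows; each row shifts and turns the commanded pose from where the row before left it, along the tool's axes as they then stand; what a row does not reach is not made up. A row lasts 1/12 s, in which the tool goes at most 41.7 mm and 7.16 degrees, less where a joint would pass 70% of its speed; a pose out of reach is approached as far as the arm can. A call with a number of a shift or a turn outside -1 to 1 is refused whole. A call with a gripper value outside its range is refused whole. The fingers move at their own pace and stop on an object; the grip force is fixed at half the most. Time passes only in rows, so rows that do not move let the fingers close. It gives the time, the measured TCP pose, the force, the opening and the grip force at its end, in the units of the state.
- telemetry.get_obs(): the state, without advancing time (a new reading comes with each control period).
- snapshot(name): name is "scene" or "top"; returns a dict with "frame" (400x640x3 uint8, red, green, blue), "fx", "fy", "cx", "cy" (pixels), "rvec" (rotation vector, rad) and "tvec" (3), from world to camera coordinates, as OpenCV has them. Camera axes: x right, y down, z forward; pixel columns grow to the right and rows downward; lengths in m; the calibration is good to about 2 mm. A picture is of the moment at which its call begins. There is no depth.
- workorder.close_job(): hands the job in; it is judged then, once.
Trained networks look in a picture, given as the dict that the camera call returned (one of the last four; its "shot" number tells which), for a name from the list of things; names that differ only in an ending like _2 or _b are one class to them, and where a whole thing is asked for, a point or a joint stands for the part that bears it (a point fixed in the world has none). Each returns a list of dicts, best first, with "confidence" (0 to 1); they miss things now and then, are a little off and sometimes report something else, mostly with a low value. They report only what shows in the picture. A call takes as long as a camera call. They do not tell look-alikes from the thing itself.
- nets.find_in(picture, query): "uv" ([column, row] in pixels, amid what is visible of it).
- nets.masks_of(picture, query): "region" (400x640 bool, what is visible of it) and "uv" ([column, row] in pixels, amid what is visible of it).
- nets.landmark_of(picture, query): "uv" ([column, row] in pixels: a listed point, or the origin of a listed thing).
The state is a dict: "clock": time; "joint_pos": joint angles; "qvel": joint speeds; "tau": joint torques, N m; "tool_pos": TCP position; "orientation": TCP orientation; "force": force on the tool from outside, world axes, zero at the start; "moment": the same for the moment, N m; "opening": finger opening in m; "gripper_force": force on a finger pad.
Only numpy, scipy, OpenCV 4.12 (cv2) and the standard library are available. Lean on these libraries where they do the work, as an engineer would, in place of code of your own. Each camera call takes 0.05 s, during which the arm holds its last target. There are 200 camera calls.

## Task

Make the marking station ready for the next job: first raise its stiff display lid to 110 degrees from closed, in line with the steel fin beside the hinge, and leave it standing there; then put every wooden hand stamp lying on the bench back in its own slot of the tray inside, the one cut to its length and width, sitting flat on the slot's floor. When all of them are in, take the stylus from its wooden stand, press the recessed button in the case fully down with its tip for a moment, and put the stylus back upright in the stand, fully home. Leave the other things on the bench where they are.

Things in the scene. Friction and masses are not known exactly. Their poses are not given: they have to be found in the camera images.
- case: Grey open case, fixed, 220 (x) x 270 (y) x 70 mm high, walls 6 mm. Origin: centre of its underside; x points from its front wall to the hinge wall, y along the hinge, z up. Inside towards -y a plywood tray (top 26 mm above the bench) with four slots, long sides along x; towards +y a black panel (top 30 mm above the bench) with the recessed button.
- lid (a joint): Opening angle of the lid, rad: 0 closed (lying on the case), grows as it is raised; it can go to 2.5 and stays where it is left (stiff hinge, about 6 N at the handle). 110 degrees = 1.92. A steel fin (looks only) on the case's +y side beside the hinge stands at 110 degrees.
- lid_hinge (a point): Point on the hinge axis, at the middle of the lid; the axis runs along the case's y, 110 mm from the case's origin in x and 70 mm above the bench.
- lid_handle (a point): Middle of the lid's handle: a round steel bar 12 mm thick and 120 mm long, parallel to the hinge, in front of the lid's free edge and 44 mm clear of it (axis to edge), 264 mm from the hinge axis. The lid is a 10 mm plate; the bar's axis lies 6 mm above the hinge axis when closed.
- button_top (a point): Centre of the top of the button, a white disc 15 mm across at the bottom of a 17 mm square hole in the black panel, 12 mm below the panel's top. Too narrow for a finger.
- button (a joint): How far the button is pressed, m: 0 up, 0.006 fully down; a spring (about 4 N fully down) returns it.
- stand: Wooden stylus stand, fixed, a block 66 x 66 x 50 mm; origin at the centre of its underside.
- stand_hole (a point): Centre of the mouth of the stand's 16 mm square hole, 42 mm deep, on its top face (50 mm above the bench).
- stylus: Stylus, 124 mm long, standing upright in the stand: steel tip rod 8 mm thick and 35 mm long, then a black flange 32 mm across and 5 mm thick that rests on the stand's top, then a round grey grip 18 mm thick from 40 to 124 mm. Origin: the end of the tip; z runs up along it.
- stylus_tip (a point): End of the stylus's tip (same point as its origin).
- tin: Bystander, loose: small aluminium tin 36 mm across, 30 mm high, among the stamps; origin under its centre.
- slice_stack: Bystander, loose: stack of wood slices 110 mm across, 91 mm high; origin under its centre.
- slice_single: Bystander, loose: one wood slice 90 mm across, 12 mm thick; origin under its centre.
- slice_pair: Bystander, loose: two wood slices 80 mm across, 24 mm high together; origin under its centre.
- jar: Bystander, loose: amber jar 64 mm across, 70 mm high; origin under its centre.
- twine: Bystander, loose: ball of twine 80 mm across, 52 mm high; origin under its centre.
- stamp_narrow_long: Wooden hand stamp (may be absent): pale base 94 x 34 mm, 14 mm thick (length along its x, width along its y), with a dark upright grip on its middle, 42 mm along x, 22 mm along y, 36 mm high (top 50 mm above the underside). Origin: centre of the underside. Lies the right way up on the bench; either way round fits its slot.
- slot_narrow_long (a point): Centre of the floor of that stamp's slot, 100 (case x) x 40 (case y) mm and 10 mm deep; 16 mm above the bench.
- stamp_narrow_short: Wooden hand stamp (may be absent): pale base 60 x 34 mm, 14 mm thick (length along its x, width along its y), with a dark upright grip on its middle, 42 mm along x, 22 mm along y, 36 mm high (top 50 mm above the underside). Origin: centre of the underside. Lies the right way up on the bench; either way round fits its slot.
- slot_narrow_short (a point): Centre of the floor of that stamp's slot, 66 (case x) x 40 (case y) mm and 10 mm deep; 16 mm above the bench.
- stamp_broad_short: Wooden hand stamp (may be absent): pale base 62 x 52 mm, 14 mm thick (length along its x, width along its y), with a dark upright grip on its middle, 42 mm along x, 22 mm along y, 36 mm high (top 50 mm above the underside). Origin: centre of the underside. Lies the right way up on the bench; either way round fits its slot.
- slot_broad_short (a point): Centre of the floor of that stamp's slot, 68 (case x) x 58 (case y) mm and 10 mm deep; 16 mm above the bench.
- stamp_broad_long: Wooden hand stamp (may be absent): pale base 84 x 52 mm, 14 mm thick (length along its x, width along its y), with a dark upright grip on its middle, 42 mm along x, 22 mm along y, 36 mm high (top 50 mm above the underside). Origin: centre of the underside. Lies the right way up on the bench; either way round fits its slot.
- slot_broad_long (a point): Centre of the floor of that stamp's slot, 90 (case x) x 58 (case y) mm and 10 mm deep; 16 mm above the bench.
Things that resemble listed ones, but are neither listed nor needed, are in the scene too. Leave any blue look-alike of the stamp_narrow_long alone.

How it is judged (in metres and radians):
On the way, in this order (a step that is already met when the one before it is completed fails the run):
1. the lid stands still at 110 degrees (within 6) (value of joint lid between 1.815 and 2.025 rad and velocity of joint lid between -0.05 and 0.05 rad/s), for 0.5 s.
2. every stamp present lies flat in its own slot, the lid still at its angle (horizontal distance between stamp_narrow_long and slot_narrow_long below 0.008 m and z of stamp_narrow_long in the frame of case between 0.012 and 0.0195 m and angle between each of stamp_narrow_long, stamp_narrow_short, stamp_broad_short, stamp_broad_long's own z axis and vertical below 0.08 rad and horizontal distance between stamp_narrow_short and slot_narrow_short below 0.008 m and z of stamp_narrow_short in the frame of case between 0.012 and 0.0195 m and horizontal distance between stamp_broad_short and slot_broad_short below 0.008 m and z of stamp_broad_short in the frame of case between 0.012 and 0.0195 m and horizontal distance between stamp_broad_long and slot_broad_long below 0.008 m and z of stamp_broad_long in the frame of case between 0.012 and 0.0195 m and value of joint lid between 1.815 and 2.025 rad), for 0.3 s.
3. the button is pressed down at least 4 mm by the stylus's tip (value of joint button above 0.004 m and distance between stylus_tip and button_top below 0.009 m), for 0.2 s.
At the end, for the whole second after the job is handed in: The lid stands at 110 degrees (within 6), every stamp present lies flat in its own slot (its centre within 8 mm of the slot's), the stylus stands upright in its stand with its flange down on the top (within 4 mm), and the button is up again (all of step 2 and velocity of joint lid between -0.05 and 0.05 rad/s and horizontal distance between stylus_tip and stand_hole below 0.007 m and z of stylus_tip in the frame of stand below 0.019 m and angle between stylus's own z axis and vertical below 0.1 rad and linear speed of stylus below 0.03 m/s and value of joint button below 0.002 m); the robot touches nothing.
It fails at once if a bystander is shifted by more than 50 mm (distance of any of tin, slice_stack, slice_single, slice_pair, jar, twine from where it was at the start of the episode above 0.05 m).
Of stamp_narrow_long, stamp_narrow_short, stamp_broad_short, stamp_broad_long only 2 to 4 are there at a start; the rules pass over those that are not, and their reading is None.
At some moment in a run one of stamp_narrow_long, stamp_narrow_short, stamp_broad_short, stamp_broad_long may be knocked a few centimetres aside while the robot is not near it.
It also fails if it takes over 210 s, if anything falls off the work surface, if the arm or the gripper's body presses on something with over 40 N, if the wrist force passes 120 N, or if a joint passes its speed limit or range.

## Working session

There is one attempt and no reset: what is moved stays moved. The work goes in short steps, Python scripts to look and compute and a shell command to move; the robot and the scene stay as the last step left them, time stands still between calls to the robot, and variables do not carry over. Pictures are saved under pics/ and viewed, at most 14 in all, crops included, and the job is handed in when it is done.

```bash
ls; mkdir -p pics; cat > h.py <<'E'
import numpy as np, cv2
from plant import telemetry, snapshot, workorder, nets
from scipy.spatial.transform import Rotation as R
def cam(p): return cv2.Rodrigues(np.array(p["rvec"],float))[0], np.array(p["tvec"],float).reshape(3)
def ray(p,uv,z):
    Rm,t=cam(p); d=Rm.T@np.array([(uv[0]-p["cx"])/p["fx"],(uv[1]-p["cy"])/p["fy"],1.]); c=-Rm.T@t
    return c+d*(z-c[2])/d[2]
def proj(p,X):
    Rm,t=cam(p); q=Rm@np.array(X,float)+t; return np.array([p["fx"]*q[0]/q[2]+p["cx"],p["fy"]*q[1]/q[2]+p["cy"]])
def save(p,n,box=None,s=1):
    f=p["frame"][:,:,::-1]
    if box: f=f[box[1]:box[3],box[0]:box[2]]
    cv2.imwrite("pics/"+n,cv2.resize(f,None,fx=s,fy=s,interpolation=cv2.INTER_CUBIC))
def tool():
    o=telemetry.get_obs(); return np.array(o["tool_pos"]),R.from_euler("xyz",o["orientation"],degrees=True).as_matrix(),o
def go(target,yaw=None):
    "tool-axis shift (norm units) to bring the GRASP point to target"
    p,M,o=tool(); g=p+M[:,2]*.159; d=M.T@(np.array(target)-g); print("grasp",g.round(4),"rpy",np.round(o["orientation"],2),"rows total",(d/.2).round(3))
    return d
E
python3 - <<'E'
from h import *
for n in ("scene","top"):
    p=snapshot(n); save(p,n+"0.png"); Rm,t=cam(p); print(n,"cam at",(-Rm.T@t).round(3),"fwd",Rm[2].round(2),p["fx"])
    for q,z in [("case",0),("lid_handle",.076),("lid_hinge",.07),("button_top",.018),("stand_hole",.05),("stylus",0.1),("tin",0),("stamp_narrow_long",0),("stamp_narrow_short",0),("stamp_broad_short",0),("stamp_broad_long",0),("jar",0),("twine",0),("slice_stack",0),("slice_single",0),("slice_pair",0)]:
        for r in nets.landmark_of(p,q)[:3]: print(q,np.round(r["uv"]),round(r["confidence"],2),ray(p,r["uv"],z).round(3))
print(telemetry.get_obs())
E
```

```text
pics
scene cam at [ 0.93  -0.528  1.103] fwd [-0.31  0.46 -0.83] 420.5831269413924
case [336. 186.] 0.73 [0.525 0.182 0.   ]
case [201. 328.] 0.19 [ 0.493 -0.409  0.   ]
lid_handle [307. 188.] 0.82 [0.483 0.078 0.076]
lid_handle [350. 314.] 0.44 [ 0.8   -0.177  0.076]
lid_hinge [354. 150.] 0.63 [0.516 0.291 0.07 ]
stand_hole [199. 318.] 0.72 [ 0.492 -0.4    0.05 ]
stand_hole [302. 253.] 0.52 [ 0.593 -0.098  0.05 ]
tin [265. 267.] 0.57 [ 0.519 -0.176  0.   ]
stamp_narrow_long [264. 309.] 0.88 [ 0.594 -0.273  0.   ]
stamp_narrow_long [222. 282.] 0.7 [ 0.449 -0.28   0.   ]
stamp_narrow_long [272. 233.] 0.67 [ 0.463 -0.077  0.   ]
stamp_broad_short [302. 254.] 0.69 [ 0.58  -0.083  0.   ]
jar [388. 270.] 0.87 [0.81 0.02 0.  ]
twine [386. 138.] 0.77 [0.55  0.464 0.   ]
slice_stack [353. 315.] 0.71 [ 0.799 -0.148  0.   ]
slice_stack [361. 184.] 0.7 [0.587 0.238 0.   ]
slice_stack [388. 270.] 0.45 [0.811 0.022 0.   ]
slice_single [217. 231.] 0.97 [ 0.325 -0.167  0.   ]
slice_pair [290. 355.] 0.68 [ 0.724 -0.33   0.   ]
top cam at [0.4   0.041 1.009] fwd [ 0.17  0.01 -0.99] 365.20544773719786
[... 830 characters left out ...]
 [ 0.723 -0.322  0.   ]
{'clock': 1.7, 'joint_pos': array([-5.03555023e+01,  2.05472823e+01,  6.81413427e-01, -7.80367777e-04,
       -7.01358861e+01, -1.65076580e+01]), 'qvel': array([-0.00524676,  0.04120775, -0.00022674, -0.03634254, -0.07219095,
       -0.0616663 ]), 'tau': array([-1.64519843e-03, -5.82355392e+01,  2.93286538e+01,  7.00173184e+00,
        1.23898656e-02,  6.84889415e-06]), 'tool_pos': array([ 0.26521127, -0.62069138,  0.40464422]), 'orientation': array([ 1.79998109e+02,  2.05003958e-04, -1.56863425e+02]), 'force': array([-1.06381171,  0.24928754,  0.4395868 ]), 'moment': array([ 0.01752868,  0.02661724, -0.01202142]), 'gripper_force': 0.0, 'opening': 0.08777956420669528}
```

View pics/scene0.png

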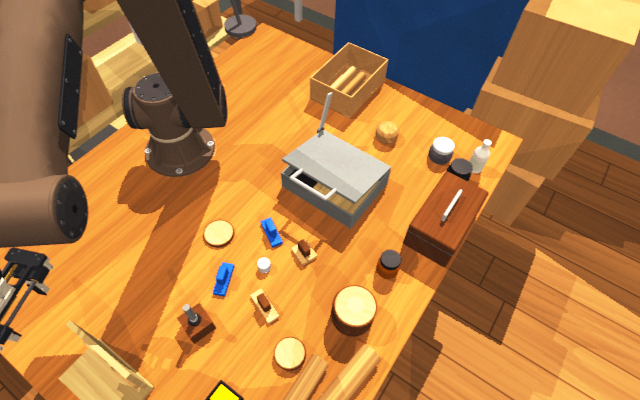

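View pics/top0.png

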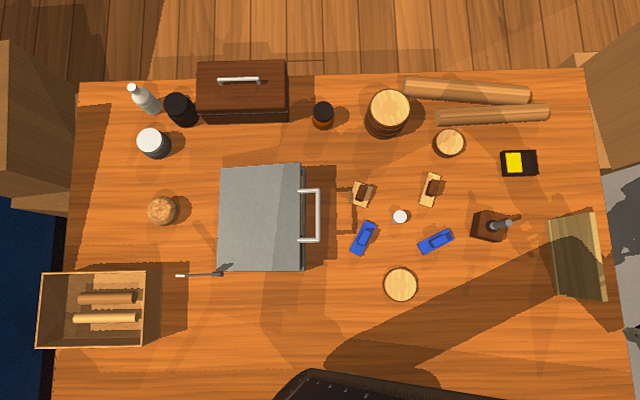

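The scene shows a closed grey case (top ~(262,218)) with its handle facing world -y. Two pale stamps lie at top (361,193) and (431,188). The two blue look-alikes, at (363,238) and (436,241), stay where they are. The stylus stand is at (490,227). Next I fit size models to the masks.

```bash
cat >> h.py <<'E'
from scipy.optimize import minimize
S={"narrow_long":(.094,.034),"narrow_short":(.060,.034),"broad_short":(.062,.052),"broad_long":(.084,.052)}
def box(l,w,z0,z1,cx=0,cy=0): return np.array([[cx+a*l/2,cy+b*w/2,z] for a in(-1,1) for b in(-1,1) for z in(z0,z1)])
def stampmodel(n): l,w=S[n]; return [box(l,w,0,.014),box(.042,.022,.014,.050)]
def sil(p,parts,q,z=0,k=4):
    m=np.zeros((400*k,640*k),np.uint8); c,s=np.cos(q[2]),np.sin(q[2]); Rm,t=cam(p)
    for b in parts:
        X=np.c_[c*b[:,0]-s*b[:,1]+q[0],s*b[:,0]+c*b[:,1]+q[1],b[:,2]+z]@Rm.T+t
        u=np.c_[p["fx"]*X[:,0]/X[:,2]+p["cx"]+.5,p["fy"]*X[:,1]/X[:,2]+p["cy"]+.5]*k
        cv2.fillConvexPoly(m,cv2.convexHull(u.astype(np.float32)).round().astype(np.int32),1)
    return cv2.resize(m.astype(np.float32),(640,400),interpolation=cv2.INTER_AREA)
def fit(views,parts,q0,yaws,z=0):
    def cost(v):
        q=(q0[0]+v[0]*.01,q0[1]+v[1]*.01,v[2]*.1); e=0
        for p,m in views: s=sil(p,parts,q,z); e+=1-np.minimum(s,m).sum()/np.maximum(s,m).sum()
        return e/len(views)
    return min(((r.fun,q0[0]+r.x[0]*.01,q0[1]+r.x[1]*.01,r.x[2]*.1) for r in (minimize(cost,[0,0,y*10],method="Nelder-Mead",options=dict(initial_simplex=[[0,0,y*10],[1,0,y*10],[0,1,y*10],[0,0,y*10+2]],maxfev=120)) for y in yaws)))
def nearmask(p,q,xyz,tol=25):
    uv=proj(p,xyz); r=[m for m in nets.masks_of(p,q) if np.hypot(*(np.array(m["uv"])-uv))<tol]
    return r[0]["region"].astype(float) if r else None
E
python3 - <<'E'
from h import *
P=[snapshot("scene"),snapshot("top")]
for xy in [(.590,-.073),(.594,-.273)]:
    views=[]
    for p in P:
        for n in S:
            m=nearmask(p,"stamp_"+n,(*xy,.02))
            if m is not None: views.append((p,m)); print(xy,n,m.sum()); break
    if views:
        for n in S: print(n,np.round(fit(views,stampmodel(n),xy,[0,.8,1.57,2.4]),3))
views=[(p,nearmask(p,"case",(.52,.18,.04),30)) for p in P]; print([v[1] is None or v[1].sum() for v in views])
lm=[(p,nearmask(p,"lid",(.52,.17,.08),40)) for p in P]; print([v[1] is None or v[1].sum() for v in lm])
a=P[1]["frame"][:,:,::-1][150:290,200:340]; b=P[1]["frame"][:,:,::-1][150:290,340:520]
c=P[0]["frame"][:,:,::-1][200:340,200:340]
cv2.imwrite("pics/c1.png",cv2.resize(np.hstack([b,c]),None,fx=2.5,fy=2.5,interpolation=cv2.INTER_CUBIC))
cv2.imwrite("pics/c2.png",cv2.resize(a,None,fx=4,fy=4,interpolation=cv2.INTER_CUBIC))
E
```

```text
(0.59, -0.073) broad_short 379.0
(0.59, -0.073) broad_short 420.0
narrow_long [ 0.42   0.586 -0.075  0.024]
narrow_short [ 0.279  0.583 -0.075 -0.058]
broad_short [ 0.102  0.582 -0.075  2.776]
broad_long [ 0.303  0.579 -0.073 -0.37 ]
(0.594, -0.273) narrow_long 468.0
(0.594, -0.273) narrow_long 473.0
narrow_long [ 0.071  0.592 -0.267 -0.337]
narrow_short [ 0.314  0.602 -0.271  2.821]
broad_short [ 0.401  0.599 -0.27   2.488]
broad_long [ 0.32   0.593 -0.267  2.564]
[np.float64(6761.0), np.float64(9661.0)]
[np.float64(4402.0), np.float64(9160.0)]
```

View pics/c1.png

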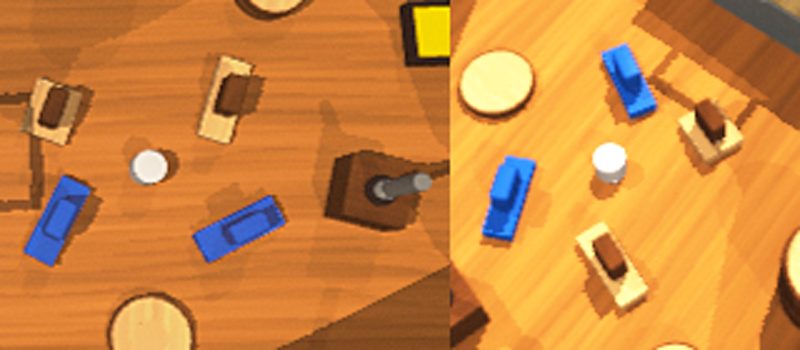

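View pics/c2.png

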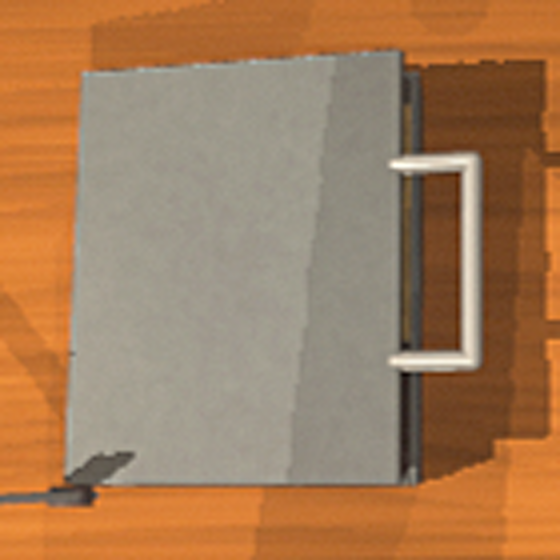

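Left half (top crop): the pale stamps at (361,193) and (431,188) are the broad_short and the narrow_long, with IoU costs 0.10 and 0.07 against ≥0.28 for the other sizes. The blue ones are look-alikes. In the lid crop, the handle bar runs from about (318,189) to (318,240), and the lid corners are clear.

```bash
python3 - <<'E'
from h import *
p=snapshot("top"); P=lambda u,v:(200+(u+.5)/4-.5,150+(v+.5)/4-.5)
for n,uv in dict(top=(473,155),bot=(473,364),mid=(473,260)).items(): print(n,ray(p,P(*uv),.076).round(4))
for z in(.075,.08):
  for uv in [(83,72),(401,51),(409,485),(66,484)]: print(z,ray(p,P(*uv),z).round(4))
q=snapshot("scene")
H=[]
for v in (p,q):
  for n,z in (("lid_handle",.076),("lid_hinge",.07),("case",0.)): print(n,[(ray(v,r["uv"],z).round(4),round(r["confidence"],2)) for r in nets.landmark_of(v,n)[:1]])
def hand(q): return [box(.012,.12,.070,.082,-.154,0)]
cs=[box(.22,.27,0,.07),box(.22,.27,.065,.08),box(.012,.13,.070,.082,-.154,0),box(.044,.012,.07,.082,-.132,.057),box(.044,.012,.07,.082,-.132,-.057)]
V=[(v,nearmask(v,"case",(.52,.18,.04),30)) for v in (p,q)]
print(np.round(fit(V,cs,(.52,.185),[1.5]),4)); print([np.round(fit([v],cs,(.52,.185),[1.5]),4) for v in V])
E
```

```text
top [0.5888 0.0412 0.076 ]
bot [0.4534 0.0446 0.076 ]
mid [0.52   0.0429 0.076 ]
0.075 [0.6517 0.2976 0.075 ]
0.075 [0.6602 0.087  0.075 ]
0.075 [0.3788 0.0867 0.075 ]
0.075 [0.3842 0.3031 0.075 ]
0.08 [0.6504 0.2962 0.08  ]
0.08 [0.6588 0.0868 0.08  ]
0.08 [0.3789 0.0864 0.08  ]
0.08 [0.3843 0.3017 0.08  ]
lid_handle [(array([0.5168, 0.037 , 0.076 ]), 0.7)]
lid_hinge [(array([0.5248, 0.2953, 0.07  ]), 0.63)]
case [(array([0.5148, 0.1955, 0.    ]), 0.62)]
lid_handle [(array([0.4807, 0.0669, 0.076 ]), 0.89)]
lid_hinge [(array([0.5223, 0.2859, 0.07  ]), 0.96)]
case [(array([0.5253, 0.1858, 0.    ]), 0.73)]
[0.0841 0.5145 0.1903 1.562 ]
[array([0.0869, 0.5171, 0.19  , 1.5575]), array([0.076 , 0.5135, 0.191 , 1.5525])]
```

The lid's front edge measures longer than its rear edge (0.281 vs 0.267 m), and the scene view shows a gap. So the lid starts slightly ajar, and I fit its angle jointly with the case pose.

```bash
cat >> h.py <<'E'
def lidparts(th,bar=.126):
    "lid+handle in case frame; hinge at (.11,.,.07)"
    out=[]
    for b in [box(.22,.27,0,.010,-.11),box(.012,bar,0,.012,-.264),box(.046,.012,0,.012,-.241,.057),box(.046,.012,0,.012,-.241,-.057)]:
        c,s=np.cos(th),np.sin(th); x,z=b[:,0],b[:,2]; out.append(np.c_[c*x+s*z+.11,b[:,1],-s*x+c*z+.07])
    return out
def fitlid(P,q0,free=True):
    ml=[(p,nearmask(p,"lid",(q0[0],q0[1],.1),80)) for p in P]
    mc=[(p,nearmask(p,"case",(q0[0],q0[1],.04),60)) for p in P]
    def cost(v):
        q=(q0[0]+v[0]*.01,q0[1]+v[1]*.01,q0[2]+v[2]*.1); L=lidparts(q0[3]+v[3]*.1); e=[]
        for vs,parts in ((ml,L),(mc,L+[box(.22,.27,0,.07)])):
            for p,m in vs:
                if m is not None: s=sil(p,parts,q,0,2); e.append(1-np.minimum(s,m).sum()/np.maximum(s,m).sum())
        return np.mean(e)
    r=minimize(cost,[0]*4,method="Nelder-Mead",options=dict(initial_simplex=np.vstack([np.zeros(4),np.eye(4)]),maxfev=250))
    return r.fun,[q0[0]+r.x[0]*.01,q0[1]+r.x[1]*.01,q0[2]+r.x[2]*.1,q0[3]+r.x[3]*.1]
E
python3 - <<'E'
from h import *
P=[snapshot("top"),snapshot("scene")]
for th in(0.05,.25):
    f,q=fitlid(P,[.516,.19,1.56,th]); print(round(f,4),np.round(q,4))
c,s=np.cos(q[2]),np.sin(q[2]); th=q[3]; x=.11-.264*np.cos(th)+.006*np.sin(th); z=.07+.264*np.sin(th)+.006*np.cos(th)
h=[q[0]+c*x,q[1]+s*x,z]; print("handle",np.round(h,4),proj(P[0],h),proj(P[1],h), "net",[nets.landmark_of(p,"lid_handle")[0]["uv"] for p in P])
im=P[1]["frame"][:,:,::-1][120:240,260:410].copy(); cv2.imwrite("pics/c3.png",cv2.resize(im,None,fx=4,fy=4))
go([h[0],h[1],h[2]+.1])
E
```

```text
0.0524 [0.5139 0.1889 1.5548 0.2471]
0.053 [0.5139 0.1883 1.5547 0.2501]
handle [0.5116 0.044  0.1412] [317.36378472 214.66588284] [307.85014762 186.54982451] net [[319.3, 215.9], [306.7, 189.0]]
grasp [ 0.2652 -0.6207  0.2457] rpy [-180.      0.   -156.86] rows total [-2.439  2.572  0.023]
```

View pics/c3.png

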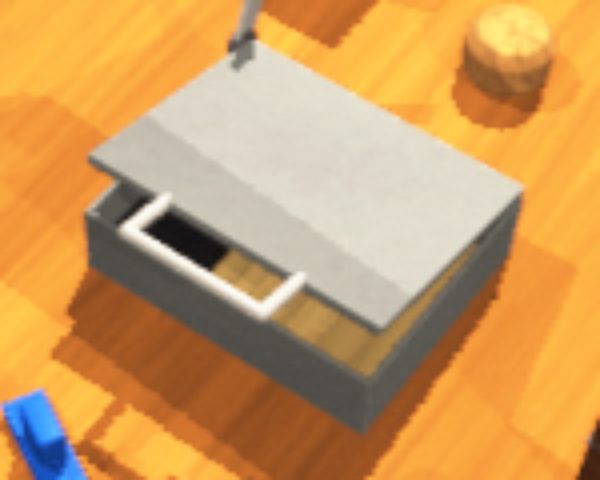

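The lid is ajar by 0.25 rad, with the handle at about (0.512, 0.043, 0.14) and scene pixel (308,188). I move above it with tool y along the case x axis.

```bash
python3 -m creep '[[[0,0,0,0.067,1],[0,0,0,0.067,1],[0,0,0,0.067,0.7],[0,0,0,0.067,0.36],[0,0.1,0,0,0.36],[-0.06,0.17,0,0,0.36],[-0.07,0.19,0,0,0.36],[-0.07,0.19,0,0,0.36]]]'
python3 -m creep '[[[-0.07,0.19,0,0,0.36],[-0.07,0.19,0,0,0.36],[-0.07,0.19,0,0,0.36],[-0.07,0.19,0,0,0.36],[-0.07,0.19,0,0,0.36],[-0.07,0.19,0,0,0.36],[-0.07,0.19,0,0,0.36],[-0.07,0.19,0,0,0.36]]]'
python3 -m creep '[[[-0.07,0.19,0,0,0.36],[-0.07,0.19,0,0,0.36],[-0.07,0.19,0,0,0.36],[-0.07,0.19,0,0,0.36],[-0.07,0.19,0,0,0.36],[-0.07,0.12,0,0,0.36],[0,0.02,0,0,0.36],[0,0,0,0,0.36]]]'
python3 -c "
from h import *
go([.512,.042,.24]); print(tool()[2]['joint_pos'].round(1),tool()[2]['opening'])"
```

```text
clock: 4.17
tool_pos: [0.3073, -0.4903, 0.4043]
orientation: [180.0, -0.0, 178.9]
force: [1.4, -0.0, -0.2]
opening: 0.0534
gripper_force: 0.0
clock: 4.83
tool_pos: [0.4247, -0.1875, 0.4052]
orientation: [-180.0, 0.1, 179.0]
force: [1.1, 0.3, 0.3]
opening: 0.0318
gripper_force: 0.0
clock: 5.5
tool_pos: [0.5128, 0.0288, 0.4044]
orientation: [-180.0, -0.0, 179.2]
force: [-0.1, 0.0, -0.2]
opening: 0.0314
gripper_force: 0.0
grasp [0.5128 0.0288 0.2454] rpy [-1.7999e+02 -3.0000e-02  1.7916e+02] rows total [0.005 0.066 0.027]
[  25.1    5.3  -19.4   -0.   -65.4 -116. ] 0.03137475939058491
```

```bash
python3 -m creep '[[[0,0.066,0,0,0.36],[0,0,0.12,0,0.36],[0,0,0.12,0,0.36],[0,0,0.12,0,0.36],[0,0,0.1,0,0.36],[0,0,0.06,0,0.36],[0,0,0,0,0.36],[0,0,0,0,0.36]]]'
python3 -c "
from h import *
go([.512,.042,.139])"
python3 -m creep '[[[0,0,0,0,0.0],[0,0,0,0,0],[0,0,0,0,0],[0,0,0,0,0],[0,0,0,0,0],[0,0,0,0,0]]]'
python3 -c "
from h import *
p=snapshot('scene'); save(p,'d1.png',(240,100,420,260),4)
print(nets.landmark_of(p,'lid_handle')[:1]); go([.512,.042,.139])"
```

```text
clock: 6.17
tool_pos: [0.5123, 0.0397, 0.3007]
orientation: [-180.0, -0.0, 179.0]
force: [0.3, -0.1, 0.2]
opening: 0.0315
gripper_force: 0.0
grasp [0.5122 0.0396 0.1417] rpy [-1.7996e+02 -5.0000e-02  1.7897e+02] rows total [0.001 0.012 0.014]
clock: 6.67
tool_pos: [0.5129, 0.042, 0.3012]
orientation: [179.8, 0.1, 179.0]
force: [-1.8, 12.0, -1.8]
opening: 0.0107
gripper_force: 30.0
[{'uv': [306.7, 187.5], 'confidence': 0.94}]
grasp [0.5133 0.0425 0.1422] rpy [1.7979e+02 1.3000e-01 1.7902e+02] rows total [ 0.006 -0.003  0.016]
```

View pics/d1.png

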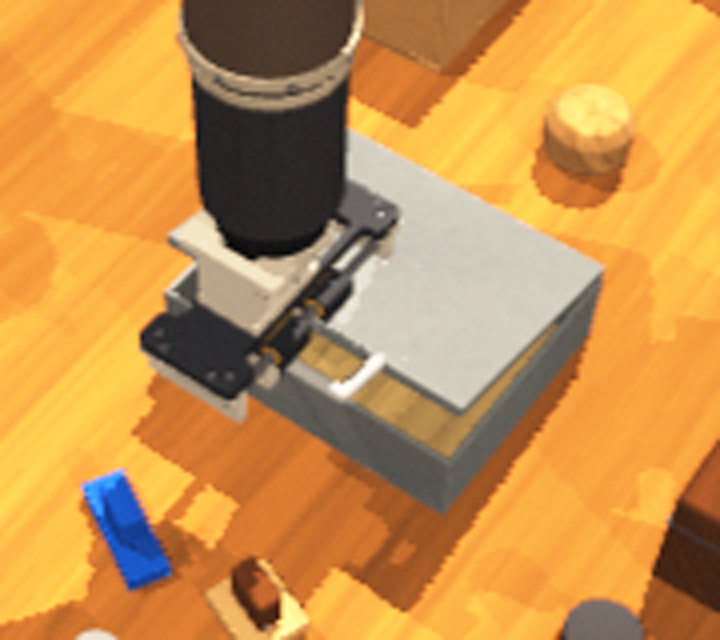

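The bar is gripped: opening about 11 mm, pad force 30 N. I work out the arc increments.

```bash
python3 -c "
import numpy as np
p=np.linspace(.269,1.943,25); y=-.264*np.cos(p); z=.264*np.sin(p)
print(np.c_[np.diff(y)/.2,-np.diff(z)/.2].round(3).tolist())"
```

```text
[[0.028, -0.088], [0.034, -0.086], [0.039, -0.083], [0.045, -0.08], [0.051, -0.077], [0.056, -0.073], [0.061, -0.069], [0.066, -0.065], [0.07, -0.06], [0.074, -0.055], [0.078, -0.05], [0.081, -0.044], [0.084, -0.038], [0.086, -0.032], [0.088, -0.026], [0.09, -0.02], [0.091, -0.014], [0.092, -0.007], [0.092, -0.001], [0.092, 0.005], [0.091, 0.012], [0.09, 0.018], [0.089, 0.024], [0.087, 0.03]]
```

```bash
python3 -m creep '[[[0,0.028,-0.088,0,0],[0,0.034,-0.086,0,0],[0,0.039,-0.083,0,0],[0,0.045,-0.08,0,0],[0,0.051,-0.077,0,0],[0,0.056,-0.073,0,0]]]'
python3 -c "
from h import *
d=go([.51,.042,.139]); g=tool()[0]; print(np.arctan2(g[2]-.159-.07,.298-g[1]), np.hypot(g[2]-.159-.07,.298-g[1]))"
```

```text
clock: 7.27
tool_pos: [0.5138, 0.0909, 0.3993]
orientation: [-180.0, 0.1, 179.0]
force: [6.6, -3.4, -6.8]
opening: 0.0106
gripper_force: 30.0
grasp [0.5141 0.0908 0.2403] rpy [-1.7996e+02  1.0000e-01  1.7901e+02] rows total [ 0.017 -0.244  0.507]
0.6882217354848087 0.2681528832344147
```

Tracking well (phi expected 0.687). I continue along the arc.

```bash
python3 -m creep '[[[0,0.061,-0.069,0,0],[0,0.066,-0.065,0,0],[0,0.07,-0.06,0,0],[0,0.074,-0.055,0,0],[0,0.078,-0.05,0,0],[0,0.081,-0.044,0,0],[0,0.084,-0.038,0,0],[0,0.086,-0.032,0,0]]]'
python3 -m creep '[[[0,0.088,-0.026,0,0],[0,0.09,-0.02,0,0],[0,0.091,-0.014,0,0],[0,0.092,-0.007,0,0],[0,0.092,-0.001,0,0],[0,0.092,0.005,0,0],[0,0.091,0.012,0,0],[0,0.09,0.018,0,0]]]'
python3 -m creep '[[[0,0.07,0.02,0,0],[0,0,0,0,0],[0,0,0,0,0],[0,0,0,0,0]]]'
python3 -c "
from h import *
d=go([.51,.042,.139]); g=tool()[0]; print(np.arctan2(g[2]-.159-.07,.298-g[1]), np.hypot(g[2]-.159-.07,.298-g[1]))
print(fitlid([snapshot('top'),snapshot('scene')],[.514,.1885,1.555,1.85]))"
```

```text
clock: 7.93
tool_pos: [0.516, 0.2091, 0.485]
orientation: [-179.8, 0.3, 179.0]
force: [2.0, -9.6, 10.7]
opening: 0.0106
gripper_force: 30.0
clock: 8.6
tool_pos: [0.5189, 0.3561, 0.4908]
orientation: [179.9, 0.3, 179.0]
force: [6.5, -3.7, 7.0]
opening: 0.0109
gripper_force: 30.0
clock: 8.93
tool_pos: [0.5192, 0.3716, 0.486]
orientation: [179.7, 0.3, 179.1]
force: [5.8, 5.6, 4.4]
opening: 0.0111
gripper_force: 30.0
grasp [0.5202 0.3725 0.327 ] rpy [179.67   0.35 179.07] rows total [ 0.03  -1.659  0.93 ]
1.8498149434481885 0.2673437129474466
(np.float64(0.11905908440992799), [np.float64(0.5143051422631402), np.float64(0.18957710413940845), np.float64(1.5449099133393318), np.float64(1.8222274633338715)])
```

```bash
python3 -m creep '[[[0,0.06,0.018,0,0],[0,0.06,0.022,0,0],[0,0,0,0,0],[0,0,0,0,0],[0,0,0,0,0]]]'
python3 -m creep '[[[0,0,0,0,0.2],[0,0,0,0,0.36],[0,0,0,0,0.36],[0,0,0,0,0.36],[0,0,-0.1,0,0.36],[0,0,-0.15,0,0.36],[0,0,-0.1,0,0.36],[0,0,0,0,0.36]]]'
python3 -c "
from h import *
P=[snapshot('top'),snapshot('scene')]; save(P[1],'e1.png')
for t in (1.8,1.98): print(fitlid(P,[.514,.1885,1.555,t]))
d=go([.592,-.267,.2])"
```

```text
clock: 9.65
tool_pos: [0.5198, 0.3952, 0.4775]
orientation: [179.7, 0.3, 179.0]
force: [7.2, 4.6, 1.0]
opening: 0.0111
gripper_force: 30.0
clock: 10.32
tool_pos: [0.5189, 0.3938, 0.5506]
orientation: [179.7, 0.3, 179.0]
force: [0.3, 0.2, 1.1]
opening: 0.0314
gripper_force: 0.0
(np.float64(0.0682006004962496), [np.float64(0.5138649004543474), np.float64(0.1904918566387678), np.float64(1.548226549096278), np.float64(1.9072081598345514)])
(np.float64(0.06747106887040796), [np.float64(0.5148500056003795), np.float64(0.19084648445863045), np.float64(1.552168246638943), np.float64(1.9085095496968962)])
grasp [0.5186 0.394  0.3857] rpy [-1.7995e+02 -3.0000e-02  1.7902e+02] rows total [-0.424 -3.297  0.931]
```

View pics/e1.png

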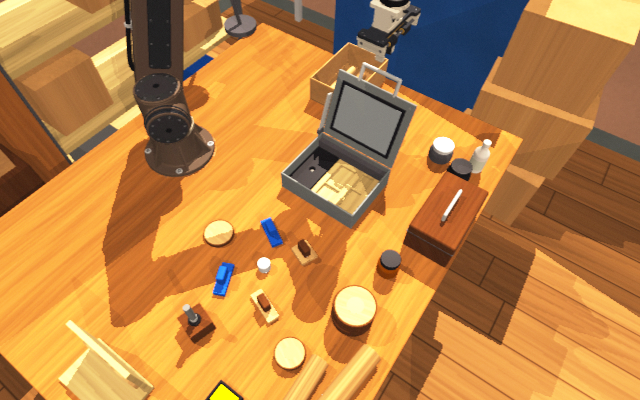

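The lid stands at about 1.91 rad, in line with the fin, and the handle is released. The open case shows a black panel with the button at about (311,170) and the tray beside it. I measure the slots, stamps and stand while the arm is clear.

```bash
python3 - <<'E'
from h import *
P={"top":snapshot("top"),"scene":snapshot("scene")}
for n,z in [("slot_narrow_long",.016),("slot_narrow_short",.016),("slot_broad_short",.016),("slot_broad_long",.016),("button_top",.018),("stand_hole",.05),("stylus_tip",.008)]:
    for k,p in P.items(): print(n,k,[(np.round(r["uv"]),round(r["confidence"],2),ray(p,r["uv"],z).round(4).tolist()) for r in nets.landmark_of(p,n)[:2]])
for n,xy in [("broad_short",(.582,-.075)),("narrow_long",(.592,-.267))]:
    V=[(p,nearmask(p,"stamp_"+n,(*xy,.02))) for p in P.values()]; V=[v for v in V if v[1] is not None]
    print(n,len(V),np.round(fit(V,stampmodel(n),xy,[-.35]),4))
a=P["top"]["frame"][:,:,::-1][140:290,190:330]; cv2.imwrite("pics/f1.png",cv2.resize(a,None,fx=4,fy=4,interpolation=cv2.INTER_CUBIC))
E
```

```text
slot_narrow_long top [(array([136., 204.]), 0.64, [0.5691, 0.5456, 0.016]), (array([285., 192.]), 0.61, [0.592, 0.1331, 0.016])]
slot_narrow_long scene [(array([346., 202.]), 0.56, [0.5883, 0.1393, 0.016])]
slot_narrow_short top [(array([253., 192.]), 0.92, [0.594, 0.2217, 0.016])]
slot_narrow_short scene [(array([362., 183.]), 0.68, [0.59, 0.2306, 0.016])]
slot_broad_short top [(array([287., 220.]), 0.74, [0.515, 0.1289, 0.016])]
slot_broad_short scene []
slot_broad_long top [(array([256., 219.]), 0.85, [0.5193, 0.2126, 0.016]), (array([250., 190.]), 0.44, [0.5999, 0.2296, 0.016])]
slot_broad_long scene [(array([324., 199.]), 0.66, [0.5277, 0.1103, 0.016]), (array([338., 178.]), 0.57, [0.5177, 0.2051, 0.016])]
button_top top [(array([482., 231.]), 0.62, [0.4725, -0.3986, 0.018]), (array([272., 248.]), 0.52, [0.4387, 0.1676, 0.018])]
button_top scene [(array([354., 150.]), 0.32, [0.4941, 0.3345, 0.018])]
stand_hole top [(array([490., 224.]), 0.95, [0.4882, -0.4059, 0.05])]
stand_hole scene [(array([196., 319.]), 0.96, [0.4857, -0.4055, 0.05]), (array([386., 272.]), 0.49, [0.815, -0.0109, 0.05])]
stylus_tip top [(array([358., 196.]), 0.53, [0.5769, -0.0701, 0.008])]
stylus_tip scene [(array([194., 325.]), 0.67, [0.4758, -0.4166, 0.008])]
broad_short 2 [ 0.069   0.583  -0.0749 -0.3811]
narrow_long 2 [ 0.0656  0.592  -0.2671 -0.3357]
```

View pics/f1.png

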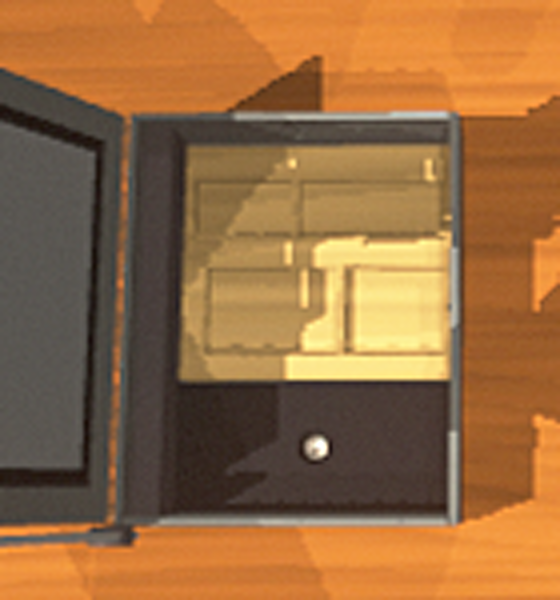

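The crop shows the four slots: narrow_long at crop (371,208), narrow_short (247,208), broad_short (398,310), broad_long (265,310). The button is at crop (315,446). I check the edges against the given sizes.

```bash
python3 - <<'E'
from h import *
p=snapshot("top"); P=lambda u,v:(190+(u+.5)/4-.5,140+(v+.5)/4-.5)
for n,(a,b,c,d) in dict(nl=(301,182,441,235),ns=(197,182,297,235),bs=(346,267,448,353),bl=(206,267,325,353)).items():
    X=np.array([ray(p,P(u,v),.026) for u,v in((a,b),(c,b),(c,d),(a,d))]); print(n,X.mean(0).round(4),"len",(X[0]-X[1])[1].round(4),(X[3]-X[2])[1].round(4),"wid",(X[0]-X[3])[0].round(4),(X[1]-X[2])[0].round(4))
print("tray edges y",[ray(p,P(u,300),.026)[1].round(4) for u in(180,448)],"x",[ray(p,P(310,v),.026)[0].round(4) for v in(145,381)])
print("button",ray(p,P(315,446),.018))
print("case rim corners z.07",[ray(p,P(*c),.07)[:2].round(4).tolist() for c in((133,115),(460,113),(462,523),(118,523))])
# gradient profiles
g=cv2.cvtColor(p["frame"],cv2.COLOR_RGB2GRAY).astype(int); 
print("row191 cols255-305",g[191,228:308].tolist()); print("row217",g[217,236:308].tolist()); print("col285 rows 175-235",g[175:238,290].tolist())
E
```

```text
nl [0.5921 0.1389 0.026 ] len 0.0965 0.0959 wid 0.0371 0.037
ns [0.5943 0.2241 0.026 ] len 0.0691 0.0687 wid 0.0371 0.0371
bs [0.5217 0.1218 0.026 ] len 0.0695 0.0689 wid 0.0587 0.0586
bl [0.5239 0.2112 0.026 ] len 0.0814 0.0806 wid 0.0588 0.0587
tray edges y [np.float64(0.2695), np.float64(0.0871)] x [np.float64(0.6378), np.float64(0.4749)]
button [0.43172551 0.17880406 0.018     ]
case rim corners z.07 [[0.6508, 0.2922], [0.6462, 0.0749], [0.3797, 0.0787], [0.3846, 0.2969]]
row191 cols255-305 [66, 67, 64, 65, 58, 44, 40, 47, 90, 120, 103, 101, 118, 115, 116, 115, 117, 115, 115, 117, 114, 112, 128, 149, 146, 146, 147, 145, 147, 148, 148, 146, 147, 148, 143, 135, 125, 125, 150, 147, 147, 147, 145, 147, 147, 145, 147, 146, 145, 145, 146, 146, 145, 145, 146, 145, 144, 144, 143, 144, 144, 142, 145, 145, 144, 143, 142, 143, 143, 143, 145, 136, 109, 106, 111, 116, 94, 72, 102, 109]
row217 [159, 153, 152, 151, 149, 131, 123, 148, 144, 145, 145, 145, 144, 146, 147, 141, 144, 144, 146, 144, 145, 143, 145, 143, 145, 143, 144, 142, 141, 138, 141, 143, 144, 141, 132, 178, 226, 207, 198, 193, 110, 136, 181, 223, 219, 217, 217, 216, 217, 216, 217, 217, 218, 215, 217, 216, 217, 217, 214, 206, 208, 207, 210, 203, 187, 166, 135, 183, 135, 67, 100, 106]
col285 rows 175-235 [70, 124, 149, 147, 147, 142, 138, 133, 129, 128, 115, 129, 128, 147, 137, 144, 145, 142, 138, 137, 136, 135, 127, 108, 125, 176, 235, 226, 217, 220, 223, 199, 172, 220, 215, 213, 218, 225, 228, 228, 222, 217, 217, 221, 223, 223, 223, 225, 224, 233, 234, 236, 210, 159, 230, 227, 229, 227, 228, 220, 61, 54, 60]
```

```bash
cat > ov.py <<'E'
from h import *
def ov(name,C,yaw=1.552):
    rows=[]
    for n,(u,v) in (("top",(230,172)),("scene",(302,152))):
        p=snapshot(n); f=cv2.cvtColor(p["frame"],cv2.COLOR_RGB2LAB); f[:,:,0]=cv2.createCLAHE(4,(16,16)).apply(f[:,:,0]); f=cv2.cvtColor(f,cv2.COLOR_LAB2BGR)[v:v+60,u:u+80]
        a=cv2.resize(f,None,fx=5,fy=5,interpolation=cv2.INTER_CUBIC); b=a.copy()
        for (x,y,l,w,z,col) in C:
            e=np.array([[np.cos(yaw),np.sin(yaw)],[-np.sin(yaw),np.cos(yaw)]])
            q=[(proj(p,[*(np.array([x,y])+s*l/2*e[0]+t*w/2*e[1]),z])-(u,v)+.5)*5-.5 for s,t in((1,1),(1,-1),(-1,-1),(-1,1))]
            cv2.polylines(b,[np.round(q).astype(int)],True,col,1)
        rows.append(np.hstack([a,b]))
    cv2.imwrite("pics/"+name,np.vstack(rows))
if __name__=="__main__":
    g=(0,255,0)
    ov("g1.png",[(.5921,.141,.1,.04,.026,g),(.594,.225,.066,.04,.026,g),(.5217,.1218,.068,.058,.026,g),(.523,.211,.09,.058,.026,g)])
E
python3 ov.py
```

View pics/g1.png

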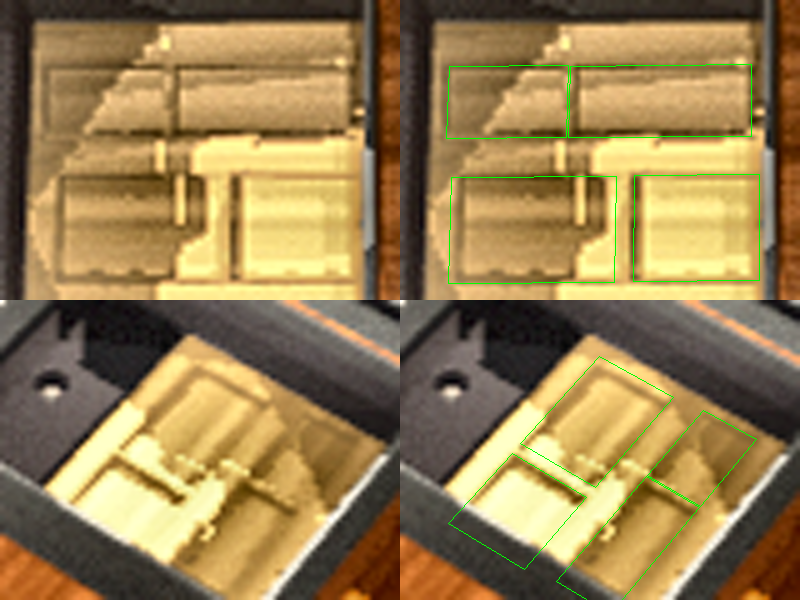

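The overlay fits. Applying the edge offsets (the nl/ns partition sits 4–5 mm further forward) gives narrow_long slot ≈ (0.592, 0.137) and broad_short slot ≈ (0.522, 0.1225). The nets agree within a few mm. Now to the narrow_long stamp.

```bash
python3 -m creep '[[[0,-0.1,0,0,0.4],[-0.025,-0.18,0,0,0.6],[-0.025,-0.19,0,0,0.6],[-0.025,-0.19,0,0,0.6],[-0.025,-0.19,0,0,0.6],[-0.025,-0.19,0,0,0.6],[-0.025,-0.19,0,0,0.6],[-0.025,-0.19,0,0,0.6]]]'
python3 -m creep '[[[-0.025,-0.19,0,0,0.6],[-0.025,-0.19,0.06,0,0.6],[-0.025,-0.18,0.1,0,0.6],[-0.025,-0.17,0.1,0,0.6],[-0.025,-0.17,0.1,0,0.6],[-0.025,-0.17,0.1,0,0.6],[-0.025,-0.17,0.1,0,0.6],[-0.025,-0.17,0.1,0,0.6]]]'
python3 -m creep '[[[-0.025,-0.17,0.1,0,0.6],[-0.025,-0.17,0.1,0,0.6],[-0.025,-0.13,0.1,0,0.6],[0,-0.06,0.1,0.067,0.6],[0,0,0,0.067,0.6],[0,0,0,0.067,0.6],[0,0,0,0,0.6],[0,0,0,0,0.6]]]'
python3 - <<'E'
from h import *
P={"top":snapshot("top"),"scene":snapshot("scene")}
for n,xy in [("broad_short",(.582,-.075)),("narrow_long",(.592,-.267))]:
    V=[(p,nearmask(p,"stamp_"+n,(*xy,.02))) for p in P.values()]; V=[v for v in V if v[1] is not None]
    if V: print(n,len(V),[v[1].sum() for v in V],np.round(fit(V,stampmodel(n),xy,[-.35]),4))
go([.592,-.267,.038])
E
```

```text
clock: 12.63
tool_pos: [0.5484, 0.1077, 0.5456]
orientation: [180.0, 0.0, 179.0]
force: [1.1, 0.5, -0.4]
opening: 0.0526
gripper_force: 0.0
clock: 13.3
tool_pos: [0.5837, -0.1749, 0.4126]
orientation: [-180.0, 0.0, 179.0]
force: [0.8, 1.0, 0.1]
opening: 0.0523
gripper_force: 0.0
clock: 13.97
tool_pos: [0.5972, -0.2795, 0.3333]
orientation: [-180.0, 0.0, 161.1]
force: [0.6, 0.1, -0.0]
opening: 0.0524
gripper_force: 0.0
broad_short 2 [np.float64(349.0), np.float64(332.0)] [ 0.2127  0.5818 -0.0739 -0.4216]
narrow_long 1 [np.float64(465.0)] [ 0.0755  0.5926 -0.2671 -0.3536]
grasp [ 0.5972 -0.2791  0.1746] rpy [1.7999e+02 3.0000e-02 1.6102e+02] rows total [0.045 0.049 0.683]
```

```bash
python3 -m creep '[[[0.045,0.049,0,0.004,0.6],[0,0,0.13,0,0.6],[0,0,0.15,0,0.6],[0,0,0.15,0,0.6],[0,0,0.12,0,0.6],[0,0,0.08,0,0.6],[0,0,0.04,0,0.6],[0,0,0.01,0,0.6]]]'
python3 -m creep '[[[0,0,0,0,0.6],[0,0,0,0,0.3],[0,0,0,0,0],[0,0,0,0,0],[0,0,0,0,0],[0,0,0,0,0],[0,0,0,0,0]]]'
python3 -c "
from h import *
go([.592,-.267,.038])"
```

```text
clock: 14.93
tool_pos: [0.5912, -0.2666, 0.1958]
orientation: [-180.0, -0.1, 160.6]
force: [0.5, 0.6, 0.1]
opening: 0.0527
gripper_force: 0.0
clock: 15.52
tool_pos: [0.5919, -0.2672, 0.1978]
orientation: [180.0, 0.0, 160.6]
force: [-0.3, -0.5, 2.7]
opening: 0.0219
gripper_force: 30.0
grasp [ 0.592  -0.2672  0.0388] rpy [1.7999e+02 4.0000e-02 1.6057e+02] rows total [0.    0.001 0.004]
```

```bash
python3 -m creep '[[[0,0,-0.06,0,0],[0,0,-0.12,0,0],[0,0,-0.15,-0.05,0],[0,0,-0.15,-0.075,0],[0,0,-0.12,-0.075,0],[0,0,-0.03,-0.075,0],[0,0,0,-0.075,0],[0,0,0,-0.075,0]]]'
python3 -m creep '[[[0,0,0,-0.075,0],[0,0,0,-0.075,0],[0,0,0,-0.075,0],[0,0,0,-0.075,0],[0,0,0,-0.075,0],[0,0,0,-0.075,0],[0,0,0,-0.075,0],[0,0,0,-0.075,0]]]'
python3 -m creep '[[[0,0,0,-0.075,0],[0,0,0,-0.075,0],[0,0,0,-0.025,0],[0,0,0,0,0],[0,0,0,0,0]]]'
python3 -c "
from h import *
p,M,o=tool(); print(o['joint_pos'].round(1)); go([.592,.137,.15])"
```

```text
clock: 16.18
tool_pos: [0.5917, -0.2671, 0.3252]
orientation: [-180.0, 0.1, -160.9]
force: [-0.5, -0.2, -1.0]
opening: 0.0215
gripper_force: 30.0
clock: 16.85
tool_pos: [0.5916, -0.2671, 0.324]
orientation: [-180.0, 0.0, -106.9]
force: [-0.2, -0.1, -1.7]
opening: 0.022
gripper_force: 30.0
clock: 17.27
tool_pos: [0.5917, -0.2671, 0.3238]
orientation: [-180.0, 0.0, -91.5]
force: [0.4, 0.1, -0.6]
opening: 0.022
gripper_force: 30.0
[ -7.1  21.5  -8.9  -0.  -59.6   5.6]
grasp [ 0.5917 -0.2671  0.1648] rpy [-179.99    0.    -91.54] rows total [-2.02   0.053  0.074]
```

```bash
python3 -m creep '[[[-0.08,0,0,-0.005,0],[-0.15,0.01,0,0,0],[-0.18,0.01,0,0,0],[-0.18,0.01,0,0,0],[-0.18,0.01,0,0,0],[-0.18,0.01,0,0,0],[-0.18,0,0,0,0],[-0.18,0,0,0,0]]]'
python3 -m creep '[[[-0.18,0,0,0,0],[-0.18,0,0,0,0],[-0.18,0,0,0,0],[-0.13,0,0,0,0],[-0.04,0,0,0,0],[0,0,0,0,0],[0,0,0,0,0]]]'
python3 - <<'E'
from h import *
from h import go
go([.592,.137,.15])
P={"top":snapshot("top"),"scene":snapshot("scene")}
p,M,o=tool(); zz=p[2]-.159-.0388
V=[(v,nearmask(v,"stamp_narrow_long",(.592,.137,zz+.02))) for v in P.values()]; V=[v for v in V if v[1] is not None]
if V: print(len(V),[v[1].sum() for v in V],np.round(fit(V,stampmodel("narrow_long")+[],(.592,.137),[1.55],zz),4))
print("lid",fitlid(list(P.values()),[.5145,.1895,1.552,1.9]))
E
```

```text
clock: 17.93
tool_pos: [0.586, -0.0034, 0.3238]
orientation: [-180.0, 0.0, -91.1]
force: [1.1, -0.2, -0.7]
opening: 0.0217
gripper_force: 30.0
clock: 18.52
tool_pos: [0.5887, 0.1372, 0.3233]
orientation: [180.0, -0.0, -91.0]
force: [-0.3, -0.8, -1.3]
opening: 0.0216
gripper_force: 30.0
grasp [0.5886 0.1371 0.1643] rpy [ 1.7998e+02 -1.0000e-02 -9.0990e+01] rows total [ 0.    -0.017  0.071]
1 [np.float64(267.0)] [0.3803 0.5853 0.1304 1.7413]
lid (np.float64(0.49634791010310975), [np.float64(0.5197834440012327), np.float64(0.19080055394532958), np.float64(1.557555027220986), np.float64(1.506368993031177)])
```

```bash
python3 -m creep '[[[0,-0.017,0,0,0],[0,0,0.12,0,0],[0,0,0.15,0,0],[0,0,0.12,0,0],[0,0,0.06,0,0],[0,0,0.03,0,0],[0,0,0,0,0]]]'
python3 -m creep '[[[0,0,0.015,0,0],[0,0,0.015,0,0],[0,0,0.015,0,0],[0,0,0.01,0,0],[0,0,0,0,0],[0,0,0,0,0]]]'
python3 -c "
from h import *
go([.592,.137,.0548]); print(tool()[2]['force'],tool()[2]['moment'])"
```

```text
clock: 19.5
tool_pos: [0.5921, 0.1366, 0.2258]
orientation: [179.9, -0.1, -91.0]
force: [-0.7, -0.1, -0.2]
opening: 0.0221
gripper_force: 30.0
clock: 20.0
tool_pos: [0.5923, 0.1369, 0.2165]
orientation: [-180.0, 0.0, -91.0]
force: [-1.1, -0.5, -1.6]
opening: 0.0221
gripper_force: 30.0
grasp [0.5923 0.1369 0.0575] rpy [-1.7998e+02  1.0000e-02 -9.0980e+01] rows total [-0.     0.002  0.013]
[-1.12612663 -0.5232107  -1.5751133 ] [0.02237567 0.12250192 0.01398677]
```

The stamp's underside is at about 19 mm with no force, so it is inside the slot. I seat it, release and rise.

```bash
python3 -m creep '[[[0,0,0.01,0,0],[0,0,0.006,0,0],[0,0,0,0,0],[0,0,0,0,0.1],[0,0,0,0,0.4],[0,0,0,0,0.4],[0,0,0,0,0.4],[0,0,-0.08,0,0.4]]]'
python3 -m creep '[[[0,0,-0.15,0,0.4],[0,0,-0.18,0,0.4],[0,0,-0.15,0,0.4],[0.12,0,0,0,0.6],[0.18,0,0,0,0.6],[0.18,0,0,0,0.6],[0.18,0,0,0,0.6],[0.18,0,0,0,0.6]]]'
python3 -m creep '[[[0.12,0,0,0.075,0.6],[0,0,0,0.075,0.6],[0,0,0,0.075,0.6],[0,0,0,0.075,0.6],[0,0,0,0.075,0.6],[0,0,0,0.075,0.6],[0,0,0,0.075,0.6],[0,0,0,0.075,0.6]]]'
python3 - <<'E'
from h import *
P={"top":snapshot("top"),"scene":snapshot("scene")}
for n,xy,z,y0 in [("broad_short",(.582,-.075),0,-.38),("narrow_long",(.592,.137),.016,1.55)]:
    V=[(k,p,nearmask(p,"stamp_"+n,(*xy,z+.02))) for k,p in P.items()]; V=[v for v in V if v[2] is not None]
    print(n,[(k,int(m.sum()),np.round(fit([(p,m)],stampmodel(n),xy,[y0],z),3)) for k,p,m in V])
print("lid",fitlid(list(P.values()),[.5145,.1895,1.552,1.9]))
save(P["scene"],"k1.png",(180,110,430,310),3)
go([.583,-.075,.15]); print(tool()[2]['joint_pos'].round(0))
E
```

```text
clock: 20.67
tool_pos: [0.5912, 0.1364, 0.2263]
orientation: [179.7, -0.1, -91.0]
force: [-0.9, -0.7, -1.1]
opening: 0.0344
gripper_force: 0.0
clock: 21.33
tool_pos: [0.589, -0.0324, 0.3251]
orientation: [-180.0, 0.0, -90.9]
force: [1.1, -0.5, -0.2]
opening: 0.0523
gripper_force: 0.0
clock: 22.0
tool_pos: [0.5889, -0.0551, 0.3249]
orientation: [180.0, -0.0, -145.3]
force: [0.3, 0.3, -1.2]
opening: 0.0528
gripper_force: 0.0
broad_short [('top', 230, array([ 0.488,  0.581, -0.076, -0.354])), ('scene', 413, array([ 0.075,  0.584, -0.075, -0.378]))]
narrow_long [('top', 82, array([0.832, 0.593, 0.131, 1.582])), ('scene', 280, array([0.268, 0.593, 0.139, 1.545]))]
lid (np.float64(0.2961086341145556), [np.float64(0.5153067272676721), np.float64(0.19469693890260784), np.float64(1.5395278925119735), np.float64(1.8706715080253888)])
grasp [ 0.5889 -0.0551  0.1661] rpy [ 180.     -0.   -144.92] rows total [ 0.082 -0.064  0.08 ]
[ 14.  16. -16.  -0. -57. -68.]
```

View pics/k1.png

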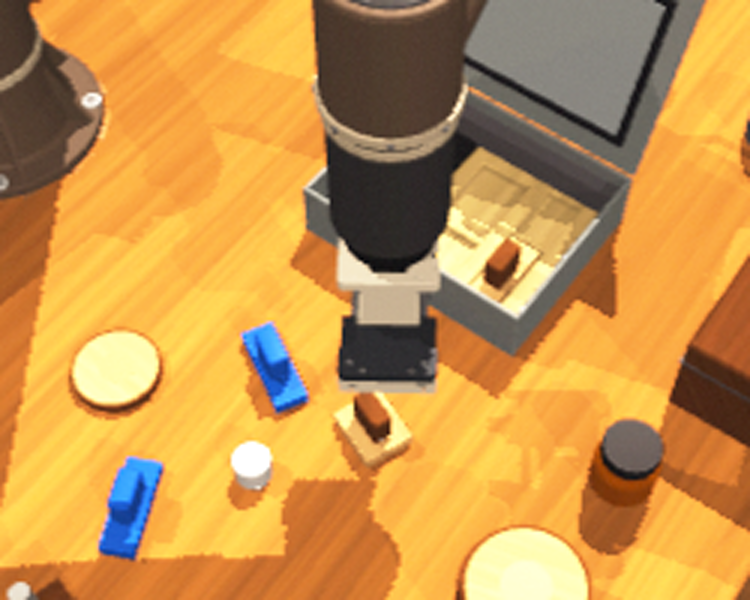

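The narrow_long stamp sits in its slot (crop (500,262)). The broad_short stamp is untouched at about (0.5835, -0.075).

```bash
python3 -m creep '[[[0.08,-0.064,0,0.079,0.6],[0,0,0,0.079,0.6],[0,0,0,0.079,0.6],[0,0,0,0.079,0.6],[0,0,0,0.079,0.6],[0,0,0,0.079,0.6],[0,0,0,0.079,0.6],[0,0,0,0.079,0.6]]]'
python3 -m creep '[[[0,0,0.1,0,0.6],[0,0,0.1,0,0.6],[0,0,0,0,0.6],[0,0,0,0,0.6]]]'
python3 - <<'E'
from h import *
go([.5835,-.075,.038])
p=snapshot("scene"); n="broad_short"; m=nearmask(p,"stamp_"+n,(.583,-.075,.02))
if m is not None: print(int(m.sum()),np.round(fit([(p,m)],stampmodel(n),(.583,-.075),[-.38]),3))
E
```

```text
clock: 23.17
tool_pos: [0.5832, -0.0747, 0.3251]
orientation: [180.0, 0.0, 157.8]
force: [-0.6, -0.4, 0.4]
opening: 0.0528
gripper_force: 0.0
clock: 23.5
tool_pos: [0.583, -0.0748, 0.2845]
orientation: [-179.9, -0.1, 158.2]
force: [-0.3, -0.3, 0.7]
opening: 0.0524
gripper_force: 0.0
grasp [ 0.5826 -0.0749  0.1255] rpy [-1.7992e+02 -1.1000e-01  1.5817e+02] rows total [-0.005  0.002  0.437]
357 [ 0.15   0.584 -0.076 -0.365]
```

```bash
python3 -m creep '[[[0,0,0.1,0,0.6],[0,0,0.14,0,0.6],[0,0,0.1,0,0.6],[0,0,0.06,0,0.6],[0,0,0.035,0,0.6],[0,0,0,0,0.6],[0,0,0,0,0.6],[0,0,0,0,0.3]]]'
python3 -m creep '[[[0,0,0,0,0],[0,0,0,0,0],[0,0,0,0,0],[0,0,0,0,0],[0,0,0,0,0],[0,0,0,0,0]]]'
python3 -c "
from h import *
go([.5835,-.075,.038])"
```

```text
clock: 24.27
tool_pos: [0.5839, -0.0746, 0.1995]
orientation: [179.9, 0.1, 158.2]
force: [0.0, 0.4, -0.1]
opening: 0.0495
gripper_force: 0.0
clock: 24.77
tool_pos: [0.5833, -0.0747, 0.1984]
orientation: [180.0, 0.0, 158.1]
force: [-1.5, -0.2, 3.8]
opening: 0.0215
gripper_force: 30.0
grasp [ 0.5834 -0.0748  0.0394] rpy [1.8000e+02 2.0000e-02 1.5814e+02] rows total [-0.001 -0.001  0.007]
```

```bash
python3 -m creep '[[[0,0,-0.06,0,0],[0,0,-0.12,0,0],[0,0,-0.15,-0.056,0],[0,0,-0.15,-0.075,0],[0,0,-0.12,-0.075,0],[0,0,-0.03,-0.075,0],[0,0,0,-0.075,0],[0,0,0,-0.075,0]]]'
python3 -m creep '[[[0,0,0,-0.075,0],[0,0,0,-0.075,0],[0,0,0,-0.075,0],[0,0,0,-0.075,0],[0,0,0,-0.075,0],[0,0,0,-0.075,0],[0,0,0,-0.075,0],[0,0,0,-0.075,0]]]'
python3 -m creep '[[[0,0,0,-0.075,0],[0,0,0,-0.075,0],[0,0,0,-0.05,0],[0,0,0,0,0],[0,0,0,0,0]]]'
python3 -c "
from h import *
go([.5217,.1225,.15])"
```

```text
clock: 25.43
tool_pos: [0.5831, -0.0747, 0.3248]
orientation: [180.0, 0.1, -162.7]
force: [-0.6, -0.5, -1.4]
opening: 0.0218
gripper_force: 30.0
clock: 26.1
tool_pos: [0.583, -0.0747, 0.3236]
orientation: [180.0, -0.0, -108.8]
force: [0.5, 0.4, -0.9]
opening: 0.0217
gripper_force: 30.0
clock: 26.52
tool_pos: [0.5831, -0.0747, 0.3238]
orientation: [180.0, 0.0, -91.2]
force: [0.6, -0.6, -0.8]
opening: 0.0217
gripper_force: 30.0
grasp [ 0.583  -0.0747  0.1648] rpy [179.97   0.   -91.23] rows total [-0.979  0.327  0.074]
```

```bash
python3 -m creep '[[[-0.08,0.03,0,-0.002,0],[-0.15,0.05,0,0,0],[-0.17,0.06,0,0,0],[-0.17,0.06,0,0,0],[-0.17,0.06,0,0,0],[-0.14,0.04,0,0,0],[-0.08,0.02,0,0,0],[-0.019,0.007,0,0,0]]]'
python3 -m creep '[[[0,0,0,0,0],[0,0,0,0,0],[0,0,0,0,0]]]'
python3 -c "
from h import *
go([.5217,.1225,.0554])"
```

```text
clock: 27.18
tool_pos: [0.5203, 0.1245, 0.3242]
orientation: [-180.0, 0.0, -90.9]
force: [-0.5, -0.9, -1.7]
opening: 0.0215
gripper_force: 30.0
clock: 27.43
tool_pos: [0.5211, 0.1213, 0.3239]
orientation: [180.0, -0.0, -91.0]
force: [0.1, -0.4, -2.2]
opening: 0.0213
gripper_force: 30.0
grasp [0.521  0.1212 0.1649] rpy [ 1.7998e+02 -1.0000e-02 -9.0990e+01] rows total [-0.007 -0.004  0.548]
```

```bash
python3 -m creep '[[[-0.006,-0.003,0.1,0,0],[0,0,0.14,0,0],[0,0,0.12,0,0],[0,0,0.07,0,0],[0,0,0.045,0,0],[0,0,0,0,0],[0,0,0,0,0]]]'
python3 -m creep '[[[0,0,0.015,0,0],[0,0,0.015,0,0],[0,0,0.015,0,0],[0,0,0.015,0,0],[0,0,0,0,0],[0,0,0,0,0]]]'
python3 -c "
from h import *
go([.5217,.1225,.0554]); print(tool()[2]['force'],tool()[2]['moment'])"
```

```text
clock: 28.02
tool_pos: [0.5219, 0.1227, 0.2291]
orientation: [180.0, -0.0, -91.0]
force: [-0.2, 0.6, -1.0]
opening: 0.0222
gripper_force: 30.0
clock: 28.52
tool_pos: [0.5215, 0.1233, 0.217]
orientation: [180.0, -0.0, -90.9]
force: [-0.6, -0.4, -0.6]
opening: 0.0217
gripper_force: 30.0
grasp [0.5215 0.1233 0.058 ] rpy [179.99  -0.   -90.89] rows total [ 0.004 -0.001  0.013]
[-0.61278904 -0.38342046 -0.59530386] [ 0.01876375  0.07816302 -0.02150313]
```

```bash
python3 -m creep '[[[0,0,0.01,0,0],[0,0,0.006,0,0],[0,0,0,0,0],[0,0,0,0,0.1],[0,0,0,0,0.4],[0,0,0,0,0.4],[0,0,0,0,0.4],[0,0,-0.08,0,0.4]]]'
python3 -m creep '[[[0,0,-0.15,0,0.4],[0,0,-0.18,0,0.4],[0,0,-0.18,0,0.4],[0.1,0,-0.18,0,0.6],[0.18,0.005,-0.18,0,0.6],[0.18,0.005,-0.1,0,0.6],[0.18,0.01,0,0,0.6],[0.18,0.01,0,0,0.6]]]'
python3 -m creep '[[[0.18,0.01,0,0,0.6],[0.18,0.01,0,0,0.6],[0.18,0.01,0,0,0.6],[0.18,0.01,0,0,0.6],[0.18,0.01,0,0,0.6],[0.18,0.01,0,0,0.6],[0.18,0,0,0,0.6],[0.12,0,0,0,0.6]]]'
python3 - <<'E'
from h import *
P={"top":snapshot("top"),"scene":snapshot("scene")}
for n,xy,z,y0 in [("broad_short",(.5217,.1225),.016,1.55),("narrow_long",(.592,.137),.016,1.55)]:
    V=[(k,p,nearmask(p,"stamp_"+n,(*xy,z+.02))) for k,p in P.items()]; V=[v for v in V if v[2] is not None]
    print(n,[(k,int(m.sum()),np.round(fit([(p,m)],stampmodel(n),xy,[y0],z),3)) for k,p,m in V])
print("lid",[np.round(x,3) for x in fitlid(list(P.values()),[.5145,.1895,1.552,1.9])])
for n,z in [("stand_hole",.05),("button_top",.018),("stylus",.015),("stand",0)]:
    for k,p in P.items(): print(n,k,[(np.round(r["uv"],1),round(r["confidence"],2),ray(p,r["uv"],z).round(4).tolist()) for r in nets.landmark_of(p,n)[:2]])
a=cv2.resize(P["top"]["frame"][:,:,::-1][160:260,200:330],(520,400),interpolation=cv2.INTER_CUBIC); b=cv2.resize(P["scene"]["frame"][:,:,::-1][290:350,170:230],(280,280),interpolation=cv2.INTER_CUBIC)
c=np.zeros((400,800,3),np.uint8); c[:,:520]=a; c[:280,520:]=b; cv2.imwrite("pics/m1.png",c)
go([.487,-.4055,.2])
E
```

```text
clock: 29.18
tool_pos: [0.5206, 0.1227, 0.2275]
orientation: [179.8, -0.1, -90.9]
force: [0.4, -1.2, 0.4]
opening: 0.0342
gripper_force: 0.0
clock: 29.85
tool_pos: [0.513, -0.0353, 0.4191]
orientation: [-179.8, 0.1, -90.8]
force: [0.1, -0.1, -0.1]
opening: 0.0522
gripper_force: 0.0
clock: 30.52
tool_pos: [0.4964, -0.3126, 0.417]
orientation: [180.0, -0.0, -91.0]
force: [0.4, 0.1, 0.5]
opening: 0.0523
gripper_force: 0.0
broad_short [('top', 430, array([0.078, 0.522, 0.122, 1.563])), ('scene', 237, array([0.338, 0.522, 0.143, 1.554]))]
narrow_long [('top', 472, array([0.043, 0.593, 0.137, 1.544])), ('scene', 268, array([0.27 , 0.592, 0.144, 1.569]))]
lid [np.float64(0.072), array([0.515, 0.191, 1.547, 1.908])]
stand_hole top []
stand_hole scene [(array([195. , 315.7]), 0.72, [0.4777, -0.4012, 0.05])]
button_top top [(array([322.1, 115.7]), 0.62, [0.8121, 0.0239, 0.018]), (array([272.8, 247.2]), 0.56, [0.4419, 0.1668, 0.018])]
button_top scene []
stylus top []
stylus scene [(array([197.1, 322.3]), 0.79, [0.4796, -0.4066, 0.015]), (array([197.2, 318.5]), 0.72, [0.4727, -0.3991, 0.015])]
stand top []
stand scene []
grasp [ 0.497  -0.3098  0.2583] rpy [180.     0.   -90.89] rows total [0.479 0.042 0.292]
```

View pics/m1.png

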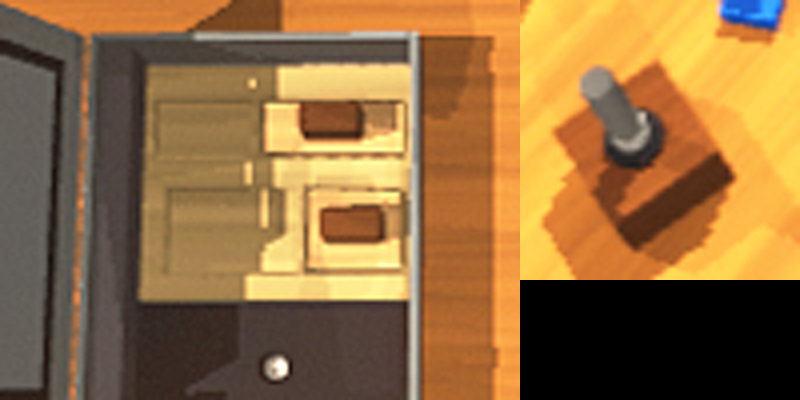

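Both stamps lie fully inside their slots (crop (335,125) and (352,228)), with the lid at 1.908. Next I refine the button from its bright pixels and the stylus from its top and flange pixels.

```bash
python3 - <<'E'
from h import *
T,S_=snapshot("top"),snapshot("scene")
def bright(p,uv,r=6):
    u,v=int(uv[0]),int(uv[1]); g=cv2.cvtColor(p["frame"],cv2.COLOR_RGB2GRAY).astype(float)[v-r:v+r+1,u-r:u+r+1]; g=np.clip(g-np.median(g)-25,0,None); Y,X=np.mgrid[-r:r+1,-r:r+1]
    return np.array([u+(X*g).sum()/g.sum(),v+(Y*g).sum()/g.sum()]),g.sum(0).round(),g.max()
for p,uv in((T,(269,252)),(S_,(312,169))):
    c,_,mx=bright(p,uv); print("button",c.round(2),mx,ray(p,c,.018).round(4))
print("styl top scene",ray(S_,(186.3,306.5),.139),"flange",ray(S_,(194.4,319.2),.055))
print("styl top top",ray(T,(508.6,222.6),.139),"flange",ray(T,(491.8,225),.055))
cyl=lambda r,a,b: np.array([[r*np.cos(t),r*np.sin(t),z] for t in np.linspace(0,6.28,25) for z in(a,b)])
m=nearmask(S_,"stylus",(.485,-.405,.09))
if m is not None: print(m.sum(),np.round(fit([(S_,m)],[cyl(.016,.035,.040),cyl(.009,.04,.124)],(.485,-.405),[0],.015),4))
m=nearmask(S_,"stand",(.485,-.405,.02))
if m is not None: print("stand",m.sum(),np.round(fit([(S_,m)],[box(.066,.066,0,.05)],(.485,-.405),[.2,.6,1],0),4))
E
```

```text
button [269.18 251.47] 165.0 [0.4307 0.1766 0.018 ]
button [311.67 170.05] 75.0 [0.4288 0.1792 0.018 ]
styl top scene [ 0.48350649 -0.40770901  0.139     ] flange [ 0.48505639 -0.40925907  0.055     ]
styl top top [ 0.48161544 -0.40804997  0.139     ] flange [ 0.48427746 -0.40757328  0.055     ]
207.0 [ 0.1201  0.4825 -0.4088  0.1895]
stand 757.0 [ 0.2108  0.4838 -0.4083 -0.2677]
```

```bash
python3 -m creep '[[[0.16,0.02,0,0,0.6],[0.16,0.02,0,0,0.6],[0.12,0.02,0,0,0.6],[0.05,0.01,0,0,0.6],[0,0,0,0,0.6],[0,0,0,0,0.6]]]'
python3 - <<'E'
from h import *
go([.4835,-.408,.105])
E
```

```text
clock: 32.12
tool_pos: [0.4812, -0.4079, 0.4169]
orientation: [180.0, 0.0, -91.0]
force: [-0.2, 1.6, -0.1]
opening: 0.0524
gripper_force: 0.0
grasp [ 0.4811 -0.4079  0.2579] rpy [ 1.7997e+02  3.0000e-02 -9.0980e+01] rows total [ 0.001 -0.012  0.764]
```

```bash
python3 -m creep '[[[0,-0.012,0.1,0,0.6],[0,0,0.15,0,0.6],[0,0,0.15,0,0.6],[0,0,0.15,0,0.6],[0,0,0.12,0,0.6],[0,0,0.07,0,0.6],[0,0,0.024,0,0.6],[0,0,0,0,0.6]]]'
python3 -m creep '[[[0,0,0,0,0.3],[0,0,0,0,0],[0,0,0,0,0],[0,0,0,0,0],[0,0,0,0,0],[0,0,0,0,0]]]'
python3 - <<'E'
from h import *
go([.4835,-.408,.105]); o=tool()[2]; print(o['force'],o['moment'])
p=snapshot("scene"); save(p,"n1.png",(150,250,260,360),5)
E
```

```text
clock: 32.78
tool_pos: [0.4839, -0.4067, 0.2635]
orientation: [179.9, 0.1, -90.8]
force: [-0.2, 0.6, 0.4]
opening: 0.0522
gripper_force: 0.0
clock: 33.28
tool_pos: [0.4838, -0.4077, 0.265]
orientation: [-180.0, -0.0, -90.9]
force: [-0.8, 0.2, -0.7]
opening: 0.018
gripper_force: 0.9
grasp [ 0.4839 -0.4078  0.106 ] rpy [-1.7996e+02 -2.0000e-02 -9.0900e+01] rows total [0.001 0.002 0.005]
[-0.76331613  0.19124907 -0.65946055] [0.06591299 0.41044625 0.02785526]
```

View pics/n1.png

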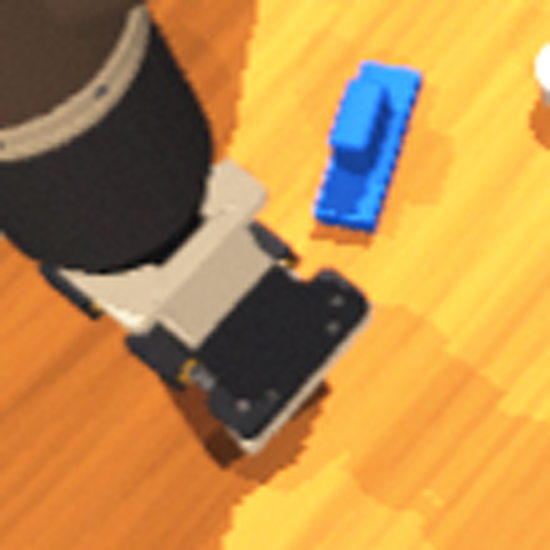

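The picture shows the gripper over the stand (crop (290,350)), hiding the stylus. The opening of 18 mm matches the grip. I finish closing and lift.

```bash
python3 -m creep '[[[0,0,0,0,0],[0,0,0,0,0],[0,0,0,0,0],[0,0,-0.05,0,0],[0,0,-0.08,0,0],[0,0,-0.1,0,0],[0,0,-0.1,0,0],[0,0,-0.12,0,0]]]'
python3 -m creep '[[[0,0,-0.14,0,0],[-0.08,0.01,-0.02,0,0],[-0.15,0.015,0,0,0],[-0.15,0.015,0,0,0],[-0.15,0.015,0,0,0],[-0.15,0.015,0,0,0],[-0.15,0.015,0,0,0],[-0.15,0.015,0,0,0]]]'
python3 -c "
from h import *
go([.4305,.1785,.21]); print(tool()[2]['opening'],tool()[2]['gripper_force'])"
```

```text
clock: 34.0
tool_pos: [0.4835, -0.4075, 0.3549]
orientation: [179.9, 0.1, -90.9]
force: [-0.2, -0.1, -0.7]
opening: 0.0176
gripper_force: 30.0
clock: 34.67
tool_pos: [0.4663, -0.21, 0.3869]
orientation: [-180.0, 0.0, -90.9]
force: [1.1, 0.6, -0.5]
opening: 0.0175
gripper_force: 30.0
grasp [ 0.4664 -0.21    0.2279] rpy [-179.98    0.    -90.91] rows total [-1.939  0.21   0.089]
0.01747243068139682 29.998644590377808
```

```bash
python3 -m creep '[[[-0.15,0.015,0,0,0],[-0.15,0.016,0,0,0],[-0.15,0.016,0,0,0],[-0.15,0.016,0,0,0],[-0.15,0.016,0,0,0],[-0.15,0.016,0,0,0],[-0.15,0.016,0,0,0],[-0.15,0.016,0,0,0]]]'
python3 -m creep '[[[-0.15,0.016,0,0,0],[-0.15,0.016,0,0,0],[-0.15,0.016,0,0,0],[-0.15,0.016,0,0,0],[-0.11,0.012,0,0,0],[0,0,0,0,0],[0,0,0,0,0],[0,0,0,0,0]]]'
python3 - <<'E'
from h import *
d=go([.4305,.1785,.12])
T,P=snapshot("top"),snapshot("scene")
for n,p in(("top",T),("scene",P)): print(n,[(np.round(r["uv"],1),round(r["confidence"],2)) for r in nets.landmark_of(p,"stylus_tip")[:2]], "pred",proj(p,[*(tool()[0][:2]),tool()[0][2]-.25]).round(1), "btn",proj(p,[.4305,.1785,.018]).round(1))
save(P,"o1.png",(260,110,380,220),5)
E
```

```text
clock: 35.33
tool_pos: [0.4445, 0.0303, 0.3871]
orientation: [-180.0, 0.0, -90.9]
force: [0.6, -0.8, -0.3]
opening: 0.0177
gripper_force: 30.0
clock: 36.0
tool_pos: [0.432, 0.171, 0.3866]
orientation: [180.0, -0.0, -90.9]
force: [1.3, 0.2, -0.7]
opening: 0.0177
gripper_force: 30.0
grasp [0.432  0.171  0.2276] rpy [ 1.7999e+02 -1.0000e-02 -9.0870e+01] rows total [-0.037  0.008  0.538]
top [] pred [265.  249.4] btn [268.5 251.6]
scene [(array([308.4, 148.4]), 0.54)] pred [311.1 148. ] btn [312.  170.4]
```

View pics/o1.png

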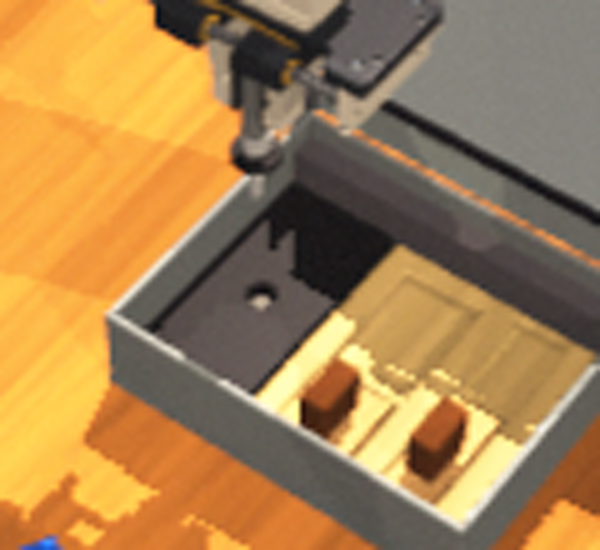

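The tip shows at scene (311.2,147.6), as predicted (311.1,148), and the hole at (312,168.8). I descend to just above the panel, then press.

```bash
python3 -m creep '[[[-0.037,0.008,0,0,0],[0,0,0.12,0,0],[0,0,0.15,0,0],[0,0,0.13,0,0],[0,0,0.07,0,0],[0,0,0.03,0,0],[0,0,0,0,0],[0,0,0,0,0]]]'
python3 -c "
from h import *
go([.4305,.1785,.103]); print(tool()[2]['force'])
P=snapshot('scene'); print(proj(P,[.4305,.1785,.03]))"
```

```text
clock: 36.87
tool_pos: [0.4311, 0.1789, 0.2871]
orientation: [-180.0, 0.0, -90.9]
force: [-0.2, 0.1, -0.5]
opening: 0.0175
gripper_force: 30.0
grasp [0.4312 0.1789 0.1281] rpy [-179.97    0.    -90.89] rows total [0.002 0.004 0.125]
[-0.18235523  0.10227589 -0.45947628]
[311.9865409  168.13436402]
```

```bash
python3 -m creep '[[[0.002,0.003,0.04,0,0],[0,0,0.03,0,0],[0,0,0.02,0,0],[0,0,0.02,0,0],[0,0,0.01,0,0],[0,0,0.01,0,0],[0,0,0,0,0],[0,0,0,0,0]]]'
python3 -c "
from h import *
go([.4305,.1785,.103]); print(tool()[2]['force'])"
```

```text
clock: 37.58
tool_pos: [0.4304, 0.1784, 0.2615]
orientation: [-180.0, 0.0, -90.9]
force: [-4.2, -1.4, 12.9]
opening: 0.0175
gripper_force: 30.0
grasp [0.4305 0.1784 0.1025] rpy [-179.96    0.    -90.86] rows total [-0.     0.    -0.002]
[-4.23670081 -1.39426304 12.85922727]
```

Fully down (12.9 N upward, tip at about 12 mm). I hold briefly, lift and return to the stand.

```bash
python3 -m creep '[[[0,0,0,0,0],[0,0,0,0,0],[0,0,0,0,0],[0,0,-0.06,0,0],[0,0,-0.12,0,0],[0,0,-0.15,0,0],[0,0,-0.15,0,0],[0,0,-0.14,0,0]]]'
python3 -m creep '[[[0.08,-0.01,0,0,0],[0.15,-0.015,0,0,0],[0.15,-0.015,0,0,0],[0.15,-0.015,0,0,0],[0.15,-0.015,0,0,0],[0.15,-0.015,0,0,0],[0.15,-0.015,0,0,0],[0.15,-0.015,0,0,0]]]'
python3 -m creep '[[[0.15,-0.015,0,0,0],[0.15,-0.015,0,0,0],[0.15,-0.015,0,0,0],[0.15,-0.015,0,0,0],[0.15,-0.015,0,0,0],[0.15,-0.015,0,0,0],[0.15,-0.015,0,0,0],[0.15,-0.015,0,0,0]]]'
python3 -m creep '[[[0.15,-0.015,0,0,0],[0.15,-0.015,0,0,0],[0.15,-0.015,0,0,0],[0.14,-0.01,0,0,0],[0.02,0,0,0,0],[0,0,0,0,0],[0,0,0,0,0],[0,0,0,0,0]]]'
python3 -c "
from h import *
go([.4838,-.4077,.106]); print(tool()[2]['opening'],tool()[2]['gripper_force'])"
```

```text
clock: 38.25
tool_pos: [0.43, 0.1781, 0.3861]
orientation: [-180.0, 0.0, -90.9]
force: [0.8, 1.1, -0.9]
opening: 0.0176
gripper_force: 30.0
clock: 38.92
tool_pos: [0.4494, -0.0495, 0.3846]
orientation: [-180.0, 0.0, -90.9]
force: [0.1, -0.6, -0.5]
opening: 0.0176
gripper_force: 30.0
clock: 39.58
tool_pos: [0.4697, -0.29, 0.3843]
orientation: [180.0, 0.0, -90.9]
force: [0.1, 0.7, 0.4]
opening: 0.0175
gripper_force: 30.0
clock: 40.25
tool_pos: [0.4789, -0.4098, 0.3844]
orientation: [180.0, 0.0, -90.9]
force: [-0.1, 0.6, -0.1]
opening: 0.0176
gripper_force: 30.0
grasp [ 0.4789 -0.4098  0.2254] rpy [ 1.7999e+02  2.0000e-02 -9.0870e+01] rows total [-0.01  -0.025  0.597]
0.017635881136278578 30.000045597553253
```

```bash
python3 -m creep '[[[-0.01,-0.025,0,0,0],[0,0,0.1,0,0],[0,0,0.12,0,0],[0,0,0.1,0,0],[0,0,0.06,0,0],[0,0,0,0,0],[0,0,0,0,0],[0,0,0,0,0]]]'
python3 - <<'E'
from h import *
go([.4838,-.4077,.106])
P=snapshot("scene"); p=tool()[0]; print("tip net",[np.round(r["uv"],1) for r in nets.landmark_of(P,"stylus_tip")[:1]],"pred",proj(P,[p[0],p[1],p[2]-.25]))
E
```

```text
clock: 40.92
tool_pos: [0.4847, -0.4086, 0.31]
orientation: [-179.9, -0.1, -90.8]
force: [-0.0, 0.4, 0.4]
opening: 0.0172
gripper_force: 30.0
grasp [ 0.485  -0.4088  0.151 ] rpy [-1.7991e+02 -7.0000e-02 -9.0840e+01] rows total [-0.006  0.006  0.225]
tip net [array([194.3, 320.8])] pred [193.97422193 318.26722879]
```

```bash
python3 -m creep '[[[-0.004,0.004,0.04,0,0],[0,0,0.05,0,0],[0,0,0.05,0,0],[0,0,0.04,0,0],[0,0,0.025,0,0],[0,0,0.012,0,0],[0,0,0,0,0],[0,0,0,0,0]]]'
python3 -c "
from h import *
go([.4838,-.4077,.106]); print(tool()[2]['force'])"
```

```text
clock: 41.68
tool_pos: [0.4832, -0.4079, 0.2649]
orientation: [180.0, 0.0, -90.9]
force: [-0.2, 0.6, 1.1]
opening: 0.0176
gripper_force: 30.0
grasp [ 0.4831 -0.4079  0.1059] rpy [179.97   0.   -90.89] rows total [-0.001 -0.004 -0.001]
[-0.15252125  0.56172467  1.14120588]
```

The stylus is home. I release, rise and check everything.

```bash
python3 -m creep '[[[0,0,0,0,0.1],[0,0,0,0,0.4],[0,0,0,0,0.6],[0,0,0,0,0.6],[0,0,0,0,0.6],[0,0,-0.08,0,0.6],[0,0,-0.15,0,0.6],[0,0,-0.15,0,0.6]]]'
python3 -m creep '[[[0,0,-0.15,0,0.6],[0,0,-0.15,0,0.6],[0.1,0,-0.15,0,0.6],[0.15,0.1,-0.1,0,0.6],[0.15,0.1,0,0,0.6],[0.1,0.1,0,0,0.6],[0,0,0,0,0.6],[0,0,0,0,0.6]]]'
python3 - <<'E'
from h import *
P={"top":snapshot("top"),"scene":snapshot("scene")}
for n,xy,z,y0 in [("broad_short",(.5217,.1225),.016,1.55),("narrow_long",(.592,.137),.016,1.55)]:
    V=[(k,p,nearmask(p,"stamp_"+n,(*xy,z+.02))) for k,p in P.items()]; V=[v for v in V if v[2] is not None]
    print(n,[(k,int(m.sum()),np.round(fit([(p,m)],stampmodel(n),xy,[y0],z),3)) for k,p,m in V])
print("lid",[np.round(x,3) for x in fitlid(list(P.values()),[.5145,.1895,1.552,1.9])])
cyl=lambda r,a,b: np.array([[r*np.cos(t),r*np.sin(t),z] for t in np.linspace(0,6.28,25) for z in(a,b)])
m=nearmask(P["scene"],"stylus",(.485,-.405,.09))
if m is not None: print(m.sum(),np.round(fit([(P["scene"],m)],[cyl(.016,.035,.040),cyl(.009,.04,.124)],(.4835,-.408),[0],.015),4))
print(tool()[2]["force"],tool()[0],tool()[2]["qvel"].round(2))
save(P["scene"],"z1.png")
E
```

```text
clock: 42.35
tool_pos: [0.4829, -0.4077, 0.3409]
orientation: [179.8, 0.1, -90.9]
force: [2.0, -0.5, 0.1]
opening: 0.0522
gripper_force: 0.0
clock: 43.02
tool_pos: [0.4204, -0.5079, 0.451]
orientation: [180.0, 0.0, -91.0]
force: [-0.3, 0.1, -0.6]
opening: 0.0526
gripper_force: 0.0
broad_short [('top', 454, array([0.054, 0.522, 0.122, 1.582])), ('scene', 231, array([0.361, 0.522, 0.131, 1.55 ]))]
narrow_long [('top', 447, array([0.079, 0.592, 0.135, 1.559])), ('scene', 294, array([0.231, 0.594, 0.139, 1.528]))]
lid [np.float64(0.069), array([0.515, 0.19 , 1.551, 1.914])]
257.0 [ 0.1025  0.4846 -0.4096  0.0759]
[0.02486951 0.49488556 0.16023376] [ 0.42200643 -0.50661156  0.45115546] [-0.29  0.12 -0.05  0.02  0.    0.05]
```

View pics/z1.png

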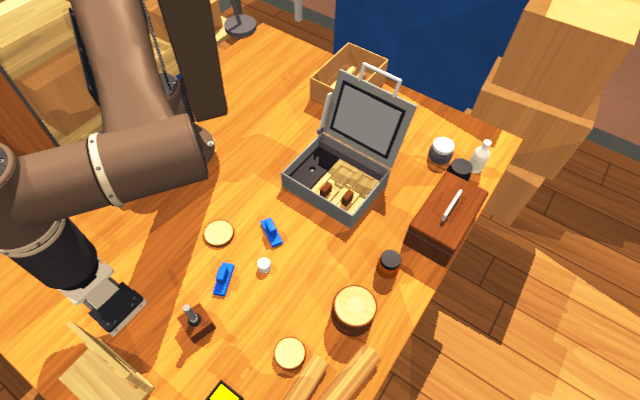

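The lid is up at about 1.91 rad, both stamps are in their slots (scene (326,187) and (347,198)), and the stylus stands upright in its stand at (194,318). The bystanders have not moved and the arm is clear, so I hand the job in.

```bash
python3 -c "
from plant import workorder
print(workorder.close_job())"
```

```text
the job is handed in; nothing more can be done
None
```

The job is handed in, and no verdict came back: the lid stands at about 110° (1.91 rad by camera fit), both stamps present (narrow_long and broad_short) lie in their slots, the button was pressed fully with the stylus tip, and the stylus is back upright in its stand.

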